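# Set up the lens inspection place

### The job

Get the inspection place on the repair bench ready: first put the air blower that was left on the white mat into the aluminium tray and pull both telescoping lamps up until their lock buttons click out; then stand every lens upright on the white mat; last of all slide the lamp dimmer until its grip is level with the pointer beside its track. Leave the lens cap and the brush that lie among these things where they are.

Things in the scene. Friction and masses are not known exactly. Their poses are not given: they have to be found in the camera images.
- mat_top (a point): centre of the top of the fixed white inspection mat, 200 mm (its x) by 280 mm (its y) and 4 mm thick; z up. The blower lies on it at the start
- blower_center (a point): black rubber air blower lying down; point on its long axis at the middle of the bulb, 24 mm above what it lies on. x along the blower towards its thin red nozzle (tip 85 mm from this point), tail with four fins (end 65 mm the other way, 50 mm wide), z up. Bulb 48 mm in diameter from 25 mm before to 20 mm beyond this point; mass about 80 g
- tray: fixed open aluminium tray, 150 mm (its x) by 210 mm (its y), 40 mm high, walls 4 mm, floor 4 mm thick; origin under its centre, z up. The blower lies lengthwise along its y, either way round
- head_left (a point): centre of the left lamp's head, the one at greater y: a black panel with a white face, 24 mm thick (its x), 70 mm wide (its y), 60 mm high (its z, always up), on a telescoping square mast. It can be pinched across its thickness from above and pulled straight up; fixed foot 85 mm square, outer tube 24 mm square reaching 125 mm above the table. The head's centre is 165 mm above the table with the mast fully in and 260 mm with it fully out
- head_right (a point): centre of the right lamp's head, the one at smaller y: a black panel with a white face, 24 mm thick (its x), 70 mm wide (its y), 60 mm high (its z, always up), on a telescoping square mast. It can be pinched across its thickness from above and pulled straight up; fixed foot 85 mm square, outer tube 24 mm square reaching 125 mm above the table. The head's centre is 165 mm above the table with the mast fully in and 260 mm with it fully out
- mast_left (a joint): extension of the left mast, 0 (in) to 0.095 m (out, hard stop). Starts at 0 to 0.03. Slides up against 4 to 7 N and stays where it is left
- mast_right (a joint): extension of the right mast, 0 (in) to 0.095 m (out, hard stop). Starts at 0 to 0.03. Slides up against 4 to 7 N and stays where it is left
- lock_left (a joint): the sprung steel lock button of the left mast, 12 mm across, on the side of the inner tube: 0 pushed in inside the outer tube, 0.008 m out. It springs out above the outer tube's rim once the mast is out by 0.085 m, and then keeps it from going in again
- lock_right (a joint): the sprung steel lock button of the right mast, 12 mm across, on the side of the inner tube: 0 pushed in inside the outer tube, 0.008 m out. It springs out above the outer tube's rim once the mast is out by 0.085 m, and then keeps it from going in again
- lens_a_center (a point): centre, half-way up, of white camera lens a, standing on its wide front end: barrel 56 mm in diameter, flared foot 76 mm in diameter up to 24 mm from the bottom, 100 mm high in all, 0.2 to 0.45 kg; z along the barrel, up when it stands. May be absent (then None)
- lens_b_center (a point): centre, half-way up, of black camera lens b, standing on its wide front end: barrel 52 mm in diameter, flared foot 72 mm in diameter up to 24 mm from the bottom, 85 mm high in all, 0.2 to 0.45 kg; z along the barrel, up when it stands. May be absent (then None)
- lens_c_center (a point): centre, half-way up, of white camera lens c, standing on its wide front end: barrel 60 mm in diameter, flared foot 80 mm in diameter up to 24 mm from the bottom, 90 mm high in all, 0.2 to 0.45 kg; z along the barrel, up when it stands. May be absent (then None)
- lens_d_center (a point): centre, half-way up, of black camera lens d, standing on its wide front end: barrel 48 mm in diameter, flared foot 68 mm in diameter up to 24 mm from the bottom, 75 mm high in all, 0.2 to 0.45 kg; z along the barrel, up when it stands. May be absent (then None)
- dimmer_grip (a point): centre of the black grip of the lamp dimmer, 28 mm (x) by 20 mm (y, the sliding direction) by 40 mm high; its centre is 34.5 mm above the table. z up. Its track is a fixed grey base 46 by 170 mm, 14 mm high
- dimmer (a joint): position of the dimmer grip along its track, 0 to 0.12 m, growing along the grip's own +y; slides against about 2 N and stays where it is left
- pointer: small fixed white pointer, 14 mm by 22 mm and 14 mm high with a dark line, on the table right beside the dimmer's track on its +x side; origin at the table, in the line with which the middle of the grip must be level; same axes as the dimmer grip
- lens_cap: bystander: flat black lens cap, 56 mm across, 12 mm high, between the front lenses; origin under its centre
- brush: bystander: flat brush 150 mm long, wooden handle, lying along its x; origin under its middle

How it is judged:
By the outcome, as a careful person would: the job done as asked, in the order asked, and still so for the second after the job is handed in, with the robot touching nothing.
Of lens_a, lens_b, lens_c, lens_d only 2 to 4 are there at a start; the rules pass over those that are not, and their reading is None.
At some moment in a run one of lens_a, lens_b, lens_c, lens_d may be knocked a few centimetres aside while the robot is not near it.
It also fails if it takes over 210 s, if anything falls off the work surface, if the arm or the gripper's body presses on something with over 40 N, if the wrist force passes 120 N, or if a joint passes its speed limit or range.

### The arm

A 6-joint arm with a two-finger parallel gripper is mounted at the origin on the work surface. World frame = base frame: x ahead of the robot, y to its left, z up, the work surface at z = 0. Lengths are in m, angles in rad, forces in N, time in s.
With the tool pointing down it reaches from about 0.275 to 0.775 m from the base axis. Payload 14.6 kg.
Tool frame: the origin (TCP) lies at the very end of the fingers, on their centre line; the grasp point (between the pads) lies 19 mm behind it; z points along the fingers, x is the direction in which the jaws open and shut, and the axes are right-handed (so a half turn about z gives the same grasp; the last joint's range is limited). The gripper opens to 85 mm and grips with 20 to 120 N. Pads are 22 mm wide; open, the fingers measure 114 mm over their backs; the gripper's body (76 mm by 85 mm) begins 54 mm behind the grasp point. The pads swing forward as they close: fully open they stand 13 mm farther back than shut.
Start: joints at [1.019, 0.263, -0.048, 1.259, 0, 1.415], TCP at [0.203, 0.484, 0.231] pointing down, gripper open.
Joint ranges: [-2.65, 2.65], [-0.89, 1.7], [-1.18, 1.37], [-2.13, 2.11], [-1.35, 1.29], [-3.14, 3.14]. Speed limits (rad/s): [1.89, 1.89, 2.57, 2.79, 3.14, 3.14].

### API

Orientations are given as [roll, pitch, yaw] about the fixed x, y, z axes, in that order (R = Rz(yaw) Ry(pitch) Rx(roll)).
In Python, from workcell import manip gives the robot as it stands.
- The arm moves only by the shell command python3 -m jog 'ROWS' [FORCE]. ROWS is JSON, a list of rows, each an object with "grip": the opening, from 0 (shut) to 1 (fully open); "translation": the shift along the tool's x, y, z in cm, a list of three; "yaw": the turn about the tool's z in rad. In form: [{"grip": grip, "translation": [tx, ty, tz], "yaw": yaw}, ...]. A call has exactly 8 rows; each row shifts and turns the commanded pose from where the row before left it, along the tool's axes as they then stand; what a row does not reach is not made up. A row lasts 1/8 s, in which the tool goes at most 62.5 mm and 10.7 degrees, less where a joint would pass 70% of its speed; a pose out of reach is approached as far as the arm can. A call is refused whole if a number of a shift passes 6.25 or a number of a turn 0.188, either way. A call with a gripper value outside its range is refused whole. The fingers move at their own pace and stop on an object; FORCE is the grip in N (left out, the last holds). Time passes only in rows, so rows that do not move let the fingers close, or fill a call up. It gives the time, the measured TCP pose, the force and the opening at its end, in the units of the state.
- manip.get_state(): the state, without advancing time (a new reading comes with each control period).
- manip.grab_frame(name): name is "side" or "top" or "wrist"; returns a dict with "img" (480x640x3 uint8, red, green, blue), "fovy" (degrees; the focal length in pixels is half the picture's height over the tangent of half this angle, whatever the lens; pixels are square), "cx", "cy" (the principal point, pixels), "rvec" (rotation vector, rad) and "tvec" (3), from world to camera coordinates, as OpenCV has them. Camera axes: x right, y down, z forward; pixel columns grow to the right and rows downward; lengths in m; the calibration is good to about 2 mm. A picture is of the moment at which its call begins. There is no depth.
- manip.hand_in(): hands the job in, once; it reports no verdict.
The state is a dict: "time_s": time; "joints": joint angles; "joint_velocities": joint speeds; "tau": joint torques, N m; "ee_pos": TCP position; "tcp_rot": TCP orientation; "wrist_force": force on the tool from outside, world axes, zero at the start; "ft_torque": the same for the moment, N m; "grip_width": finger opening in m.
Only numpy, scipy, OpenCV 4.12 (cv2) and the standard library are available. Lean on these libraries where they do the work, as an engineer would, in place of code of your own. Each camera call takes 0.05 s, during which the arm holds its last target.

## Working session

There is one attempt and no reset: what is moved stays moved. The work goes in short steps, Python scripts to look and compute and a shell command to move; the robot and the scene stay as the last step left them, time stands still between calls to the robot, and variables do not carry over. Pictures are saved under pics/ and viewed, and the job is handed in when it is done.

```bash
mkdir -p pics; ls; cat > h.py <<'E'
import numpy as np, cv2
from workcell import manip
def grab(n,save=None):
    f=manip.grab_frame(n); 
    if save: cv2.imwrite('pics/%s.png'%save, f['img'][:,:,::-1])
    return f
def cam(f):
    R,_=cv2.Rodrigues(np.array(f['rvec'],float)); t=np.array(f['tvec'],float).ravel()
    fl=240/np.tan(np.radians(f['fovy'])/2)
    return R,t,fl
def ray(f,u,v):
    R,t,fl=cam(f); d=R.T@np.array([(u-f['cx'])/fl,(v-f['cy'])/fl,1]); return -R.T@t,d
def onz(f,u,v,z):
    c,d=ray(f,u,v); return c+d*(z-c[2])/d[2]
def proj(f,p):
    R,t,fl=cam(f); q=R@np.array(p,float)+t; return np.array([f['cx']+fl*q[0]/q[2], f['cy']+fl*q[1]/q[2]])
E
python3 - <<'E'
from h import *
s=manip.get_state(); print(s)
for n in('side','top','wrist'):
    f=grab(n,n+'0'); R,t,fl=cam(f); print(n,f['fovy'],f['cx'],f['cy'],-R.T@t, R[2])
E
```

```text
pics
{'time_s': 0.0, 'joints': array([ 1.01867450e+00,  2.63523594e-01, -4.89575209e-02,  1.25939042e+00,
       -3.35170368e-05,  1.41551831e+00]), 'joint_velocities': array([-1.35069391e-03, -1.17229883e-03, -3.22759045e-04,  1.85227348e-03,
       -4.13599625e-05, -9.80953980e-04]), 'tau': array([ 1.69542032e-03, -6.37621450e+01,  3.84563971e+01,  1.35869341e-02,
       -3.39174721e-05,  4.33695533e-07]), 'ee_pos': array([0.20277057, 0.48395516, 0.23081719]), 'tcp_rot': array([-3.14145948e+00,  1.06745477e-03,  1.17395261e+00]), 'wrist_force': array([-0.05787686,  0.14002988, -0.79525946]), 'ft_torque': array([ 0.01608269, -0.02730274,  0.0259764 ]), 'grip_width': 0.08538731461990415}
side 54.10362285382628 320.38796170381653 242.08829706594042 [ 0.08964544 -0.48237525  0.70584844] [ 0.48716072  0.57070154 -0.66104023]
top 44.751215117425446 322.6018352810072 234.10231317074619 [0.32224377 0.00214313 1.21656458] [ 0.16635525 -0.01565856 -0.98594155]
wrist 58.18594096614399 321.9525843602265 236.83771623029259 [0.12756498 0.51559239 0.37398129] [ 0.29073573 -0.12301503 -0.9488625 ]
```

View pics/top0.png

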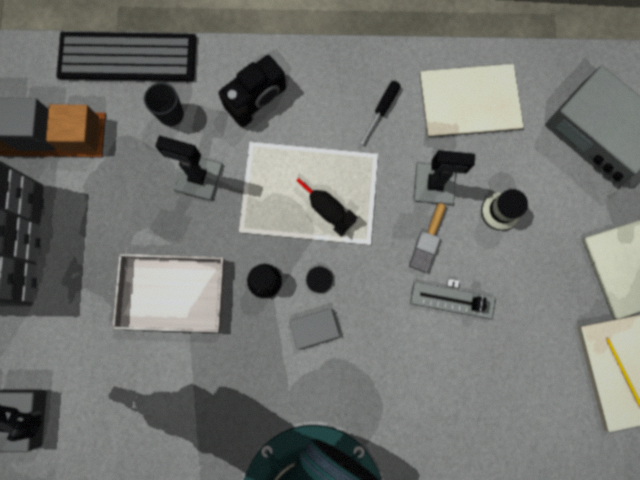

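View pics/side0.png

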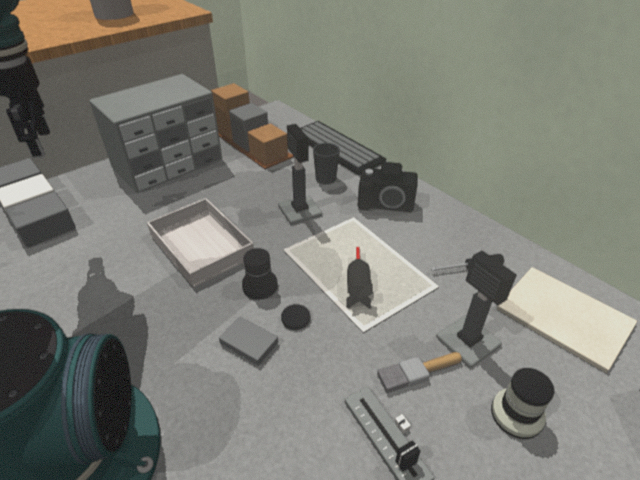

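View pics/wrist0.png

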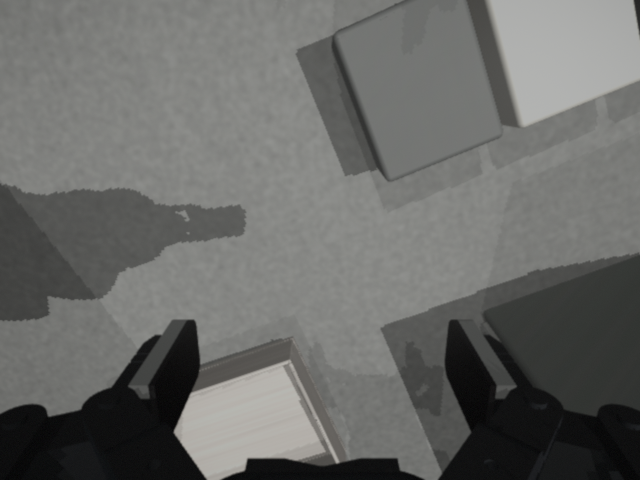

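```bash
python3 - <<'E'
import cv2,numpy as np
s=cv2.imread('pics/side0.png');t=cv2.imread('pics/top0.png')
c=lambda i,x,y,w,h:cv2.resize(i[y:y+h,x:x+w],(400,300),interpolation=cv2.INTER_CUBIC)
g=lambda i:np.clip((i/255.)**.6*255,0,255).astype(np.uint8)
cv2.imwrite('pics/z0.png',g(np.vstack([np.hstack([c(s,270,110,160,120),c(s,220,230,120,90)]),np.hstack([c(s,440,340,160,120),c(t,120,60,160,120)])])))
E
```

```text
(no output)
```

View pics/z0.png

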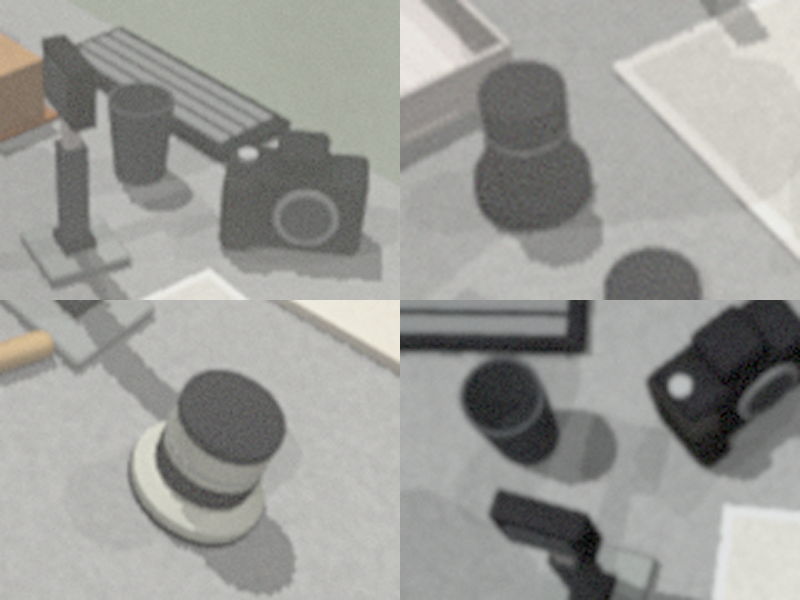

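```bash
python3 - <<'E'
import cv2,numpy as np
from h import *
f=grab('top','top1'); g=grab('side','side1')
im=f['img'].astype(int); hsv=cv2.cvtColor(f['img'],cv2.COLOR_RGB2HSV); gray=cv2.cvtColor(f['img'],cv2.COLOR_RGB2GRAY)
def comps(m,z,lo=80,name=''):
    m=m.astype(np.uint8)
    n,l,st,ce=cv2.connectedComponentsWithStats(m)
    for i in range(1,n):
        if st[i,4]<lo: continue
        cs,_=cv2.findContours((l==i).astype(np.uint8),0,2)
        c=max(cs,key=cv2.contourArea); r=cv2.minAreaRect(c); b=cv2.boxPoints(r)
        P=np.array([onz(f,*p,z)[:2] for p in b])
        print(name,st[i],ce[i].round(1),'rect',np.array(r[0]).round(1),np.array(r[1]).round(1),r[2],'W',onz(f,*r[0],z).round(4), 'sides',np.linalg.norm(P[1]-P[0]).round(3),np.linalg.norm(P[2]-P[1]).round(3),'dir',np.degrees(np.arctan2(*(P[1]-P[0])[::-1])).round(1))
comps(gray>190,0.004,300,'white')
comps(gray<40,0.024,60,'black')
red=(hsv[...,0]<8)|(hsv[...,0]>172)
comps(red&(hsv[...,1]>120)&(hsv[...,2]>80),0.024,8,'red')
o=(hsv[...,0]>8)&(hsv[...,0]<20)&(hsv[...,1]>100)
comps(o,0.01,30,'orange')
E
```

```text
white [ 422   65  100   67 5484] [472.4  97.7] rect [471.3  99. ] [62.8 95.3] 85.51539611816406 W [ 0.8325 -0.3428  0.004 ] sides 0.214 0.146 dir -84.3
white [ 240  143  137  101 6162] [309.7 178.6] rect [308.9 192.5] [130.6  89.7] 5.440331935882568 W [0.6166 0.0129 0.004 ] sides 0.197 0.282 dir -3.5
white [ 587  226   53   72 2174] [615.4 259.5] rect [621.9 261.9] [65.9 53.7] 72.89727020263672 W [ 0.4742 -0.6497  0.004 ] sides 0.118 0.137 dir -72.6
white [ 131  261   85   58 3823] [168.  288.4] rect [173.  290.1] [82.6 56.5] 2.2025980949401855 W [0.4061 0.2912 0.004 ] sides 0.116 0.172 dir 1.4
white [ 608  318   32   71 1171] [628.8 348.3] rect [623.5 353. ] [70. 31.] 90.0 W [ 0.2856 -0.6382  0.004 ] sides 0.065 0.142 dir -89.5
white [ 583  325   57  105 2192] [610.2 384.5] rect [611.5 375.1] [105.6  32.7] 74.05460357666016 W [ 0.2411 -0.6099  0.004 ] sides 0.07 0.207 dir -74.2
black [  57   32  139   50 1738] [132.5  60.7] rect [126.2  56.6] [137.7  47.4] 1.0322448015213013 W [0.91   0.4133 0.024 ] sides 0.11 0.3 dir 3.8
black [ 220   56   66   71 2451] [253.2  89.2] rect [253.3  8
[... 1916 characters left out ...]
 391   47   59 1505] [ 25.8 421.1] rect [ 21.5 418.7] [44.9 59. ] 4.5739216804504395 W [0.1514 0.5683 0.024 ] sides 0.111 0.088 dir 1.0
black [ 247  428  133   52 3667] [307.9 457.4] rect [313.  453.5] [ 51. 132.] 90.0 W [ 0.0893 -0.0016  0.024 ] sides 0.259 0.095 dir -89.7
red [297 179  16  15  71] [304.3 185.5] rect [304.2 185.3] [19.2  3.7] 41.987213134765625 W [0.6271 0.0227 0.024 ] sides 0.008 0.041 dir -40.3
orange [   0  104  105   53 3120] [ 68.3 132.9] rect [ 52. 130.] [ 52. 104.] 90.0 W [0.746  0.5657 0.01  ] sides 0.223 0.117 dir -89.1
orange [428 203  17  31 270] [436.4 218.1] rect [436.4 218.3] [ 8.7 32. ] 19.983104705810547 W [ 0.5623 -0.2576  0.01  ] sides 0.07 0.018 dir -20.8
```

```bash
python3 - <<'E'
import cv2,numpy as np
t=cv2.imread('pics/top0.png')
def c(i,x,y,w,h):return cv2.resize(i[y:y+h,x:x+w],(800,600),interpolation=cv2.INTER_CUBIC)
g=lambda i:np.clip((i/255.)**.6*255,0,255).astype(np.uint8)
cv2.imwrite('pics/zt1.png',g(c(t,400,140,160,120)))
cv2.imwrite('pics/zt2.png',g(c(t,110,120,160,120)))
cv2.imwrite('pics/zt3.png',g(c(t,390,240,120,90)))
E
```

```text
(no output)
```

View pics/zt1.png

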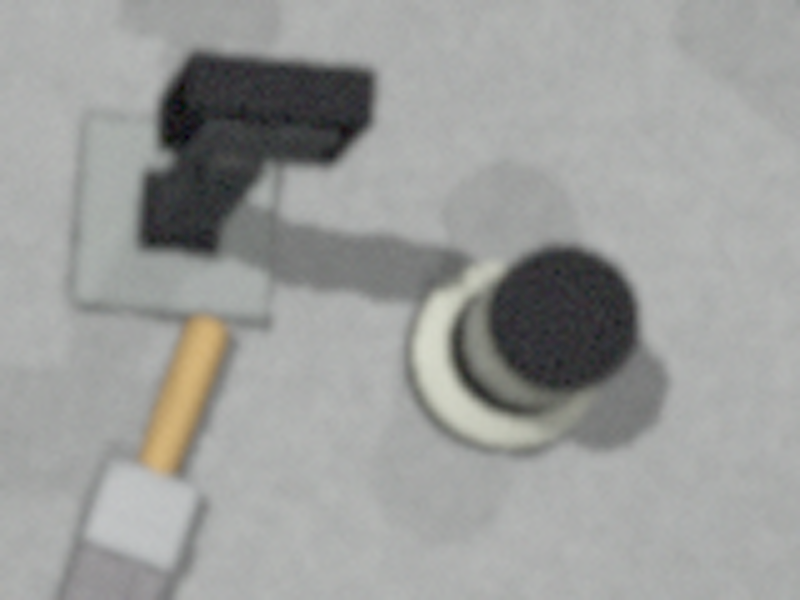

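View pics/zt2.png

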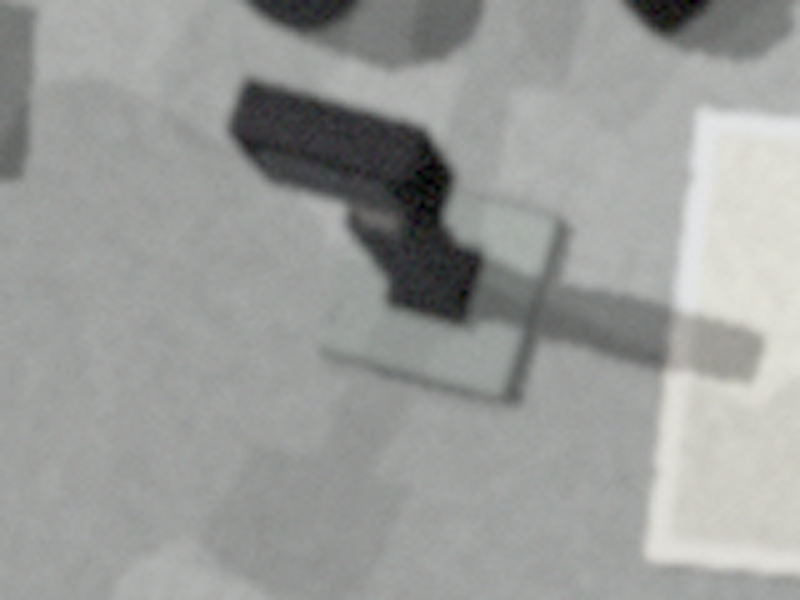

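View pics/zt3.png

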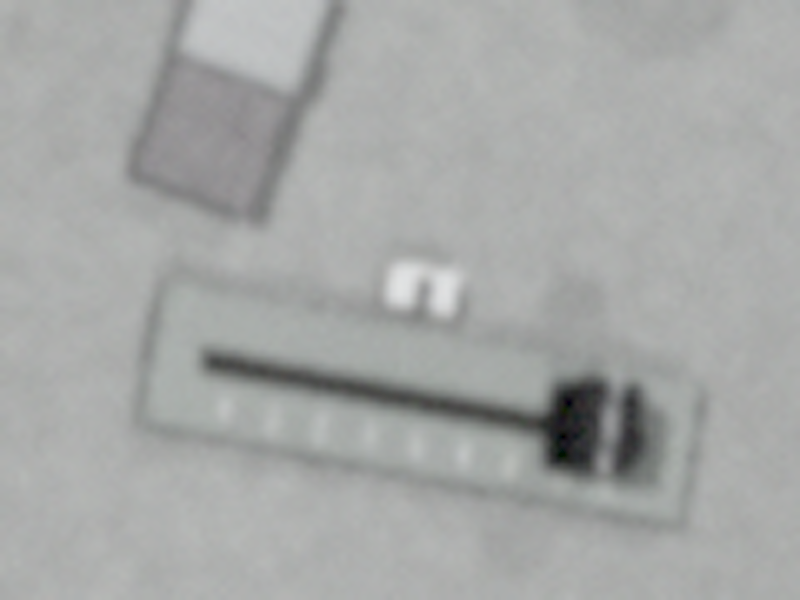

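```bash
python3 - <<'E'
import cv2,numpy as np
t=cv2.imread('pics/side0.png')
def c(i,x,y,w,h):return cv2.resize(i[y:y+h,x:x+w],(800,600),interpolation=cv2.INTER_CUBIC)
g=lambda i:np.clip((i/255.)**.6*255,0,255).astype(np.uint8)
cv2.imwrite('pics/zs1.png',g(c(t,420,240,160,120)))
cv2.imwrite('pics/zs2.png',g(c(t,240,110,160,120)))
from h import *
f=grab('top')
print('tray',[onz(f,*p,0.04)[:2].round(4) for p in((118,255),(222,257),(222,332),(113,330))])
print('footL',[onz(f,110+x/5,120+y/5,0.008)[:2].round(4) for x,y in((555,217),(325,350),(515,402),(440,282))])
print('footR',[onz(f,400+x/5,140+y/5,0.008)[:2].round(4) for x,y in((85,112),(280,125),(270,325),(72,305))])
print('dim base',[onz(f,390+x*.15,240+y*.15,0.014)[:2].round(4) for x,y in((172,270),(705,390),(683,525),(140,425))])
print('grip top',[onz(f,390+x*.15,240+y*.15,0.0545)[:2].round(4) for x,y in((560,375),(645,390),(640,475),(550,465))])
print('pointer',[onz(f,390+x*.15,240+y*.15,0.014)[:2].round(4) for x,y in((390,262),(465,268),(460,318),(385,305),(425,290))])
for h in(.195,.21,.225):
  print(h,'Ltop',[onz(f,110+x/5,120+y/5,h)[:2].round(4) for x,y in((250,80),(425,130),(405,185),(235,130))])
  print(h,'Rtop',[onz(f,400+x/5,140+y/5,h)[:2].round(4) for x,y in((195,52),(372,70),(370,122),(180,98))])
E
```

```text
tray [array([0.4734, 0.3969]), array([0.4715, 0.1871]), array([0.3215, 0.1816]), array([0.3237, 0.3969])]
footL [array([0.6772, 0.2016]), array([0.6176, 0.2967]), array([0.5959, 0.2155]), array([0.6479, 0.2494])]
footR [array([ 0.685 , -0.2191]), array([ 0.6803, -0.3032]), array([ 0.5921, -0.2963]), array([ 0.5998, -0.2119])]
dim base [array([ 0.4299, -0.2107]), array([ 0.3942, -0.3755]), array([ 0.3528, -0.367 ]), array([ 0.3819, -0.1999])]
grip top [array([ 0.3959, -0.3194]), array([ 0.3917, -0.3448]), array([ 0.3664, -0.3423]), array([ 0.3691, -0.3154])]
pointer [array([ 0.433 , -0.2787]), array([ 0.4314, -0.3021]), array([ 0.4158, -0.3   ]), array([ 0.4196, -0.2768]), array([ 0.4244, -0.2894])]
0.195 Ltop [array([0.6724, 0.2833]), array([0.6544, 0.219 ]), array([0.6336, 0.2253]), array([0.6534, 0.2877])]
0.195 Rtop [array([ 0.6521, -0.2256]), array([ 0.6461, -0.2904]), array([ 0.6264, -0.289 ]), array([ 0.6346, -0.2197])]
0.21 Ltop [array([0.6673, 0.2792]), array([0.6495, 0.2159]), array([0.629 , 0.2221]), array([0.6486, 0.2835])]
0.21 Rtop [array([ 0.6473, -0.2223]), array([ 0.6414, -0.2861]), array([ 0.622 , -0.2847]), array([ 0.63  , -0.2164])]
0.225 Ltop [array([0.6621, 0.2751]), array([0.6446, 0.2127]), array([0.6244, 0.2188]), array([0.6437, 0.2793])]
0.225 Rtop [array([ 0.6424, -0.2189]), array([ 0.6366, -0.2818]), array([ 0.6175, -0.2804]), array([ 0.6254, -0.2132])]
```

View pics/zs1.png

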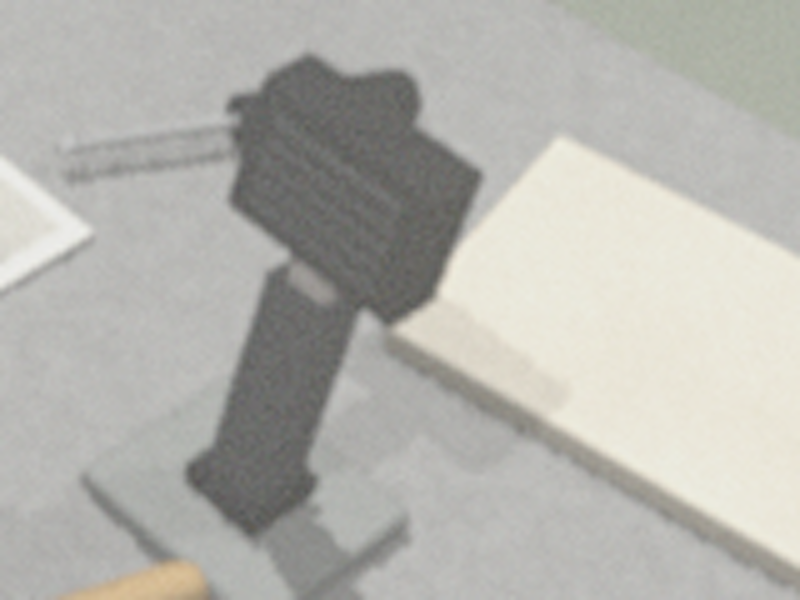

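View pics/zs2.png

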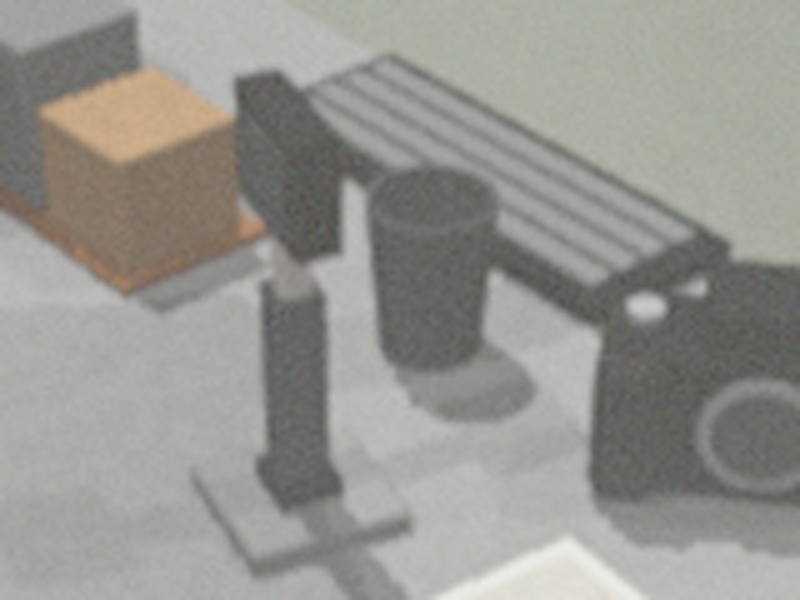

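```bash
cat >> h.py <<'E'
def plan(x,y,z,yawdeg):
    s=manip.get_state(); R=cv2.Rodrigues(np.eye(3))[0]
    from scipy.spatial.transform import Rotation as Ro
    M=Ro.from_euler('xyz',s['tcp_rot']).as_matrix()
    yaw=s['tcp_rot'][2]; d=(np.radians(yawdeg)-yaw+np.pi)%(2*np.pi)-np.pi
    q6=np.arctan2(y,x)+np.pi/2-np.radians(yawdeg)
    D=np.array([x,y,z])-s['ee_pos']
    M2=Ro.from_euler('xyz',[np.pi,0,np.radians(yawdeg)]).as_matrix()
    print('t',round(s['time_s'],2),'pos',s['ee_pos'].round(4),'rot',s['tcp_rot'].round(3),'F',s['wrist_force'].round(1),'w',round(s['grip_width'],4))
    print('shift now-axes cm',(M.T@D*100).round(2),' after-turn axes cm',(M2.T@D*100).round(2),' turn',round(-d,3),'q6 target %.2f'%((q6+np.pi)%(2*np.pi)-np.pi), 'q6',s['joints'][5].round(2))
E
python3 - <<'E'
from h import *
plan(.584,-.0255,.15,138)
E
python3 -m jog '[{"grip":1,"translation":[0,0,0],"yaw":-0.176},{"grip":1,"translation":[0,0,0],"yaw":-0.176},{"grip":1,"translation":[0,0,0],"yaw":-0.176},{"grip":1,"translation":[0,0,0],"yaw":-0.176},{"grip":1,"translation":[0,0,0],"yaw":-0.176},{"grip":1,"translation":[0,0,0],"yaw":-0.176},{"grip":1,"translation":[0,0,0],"yaw":-0.176},{"grip":1,"translation":[0,0,0],"yaw":0}]' 40
python3 - <<'E'
from h import *
plan(.584,-.0255,.15,138)
E
```

```text
t 0.3 pos [0.2029 0.4841 0.2311] rot [-3.142  0.     1.174] F [ 0.5 -0.1 -0.3] w 0.0858
shift now-axes cm [-32.27  54.85   8.12]  after-turn axes cm [-62.43 -12.37   8.11]  turn -1.235 q6 target -0.88 q6 1.42
time_s: 1.3
ee_pos: [0.2029, 0.4842, 0.2312]
tcp_rot: [-3.141, 0.0, 2.405]
wrist_force: [-0.3, -0.5, -0.0]
grip_width: 0.0855
t 1.3 pos [0.2029 0.4842 0.2312] rot [-3.141  0.     2.405] F [-0.3 -0.5 -0. ] w 0.0855
shift now-axes cm [-62.47 -12.14   8.13]  after-turn axes cm [-62.43 -12.37   8.12]  turn -0.004 q6 target -0.88 q6 0.18
```

```bash
python3 -m jog '[{"grip":1,"translation":[-4.5,-0.9,0],"yaw":0},{"grip":1,"translation":[-4.5,-0.9,0],"yaw":0},{"grip":1,"translation":[-4.5,-0.9,0],"yaw":0},{"grip":1,"translation":[-4.5,-0.9,0],"yaw":0},{"grip":1,"translation":[-4.5,-0.9,0],"yaw":0},{"grip":1,"translation":[-4.5,-0.9,0],"yaw":0},{"grip":1,"translation":[-4.5,-0.9,0],"yaw":0},{"grip":1,"translation":[-4.5,-0.9,0],"yaw":0}]' && python3 -m jog '[{"grip":1,"translation":[-4.5,-0.9,0],"yaw":0},{"grip":1,"translation":[-4.5,-0.9,0],"yaw":0},{"grip":1,"translation":[-4.5,-0.9,0],"yaw":0},{"grip":1,"translation":[-4.5,-0.9,0],"yaw":0},{"grip":1,"translation":[-4.5,-0.9,0],"yaw":0},{"grip":1,"translation":[-4.0,-0.5,0],"yaw":0},{"grip":1,"translation":[0,0,0],"yaw":0},{"grip":1,"translation":[0,0,0],"yaw":0}]'
python3 - <<'E'
from h import *
plan(.584,-.0255,.15,138)
grab('wrist','w2'); grab('top','t2')
E
```

```text
time_s: 2.3
ee_pos: [0.4223, 0.1879, 0.2314]
tcp_rot: [3.141, 0.0, 2.401]
wrist_force: [0.2, 1.3, -0.6]
grip_width: 0.0854
time_s: 3.3
ee_pos: [0.5841, -0.0254, 0.2311]
tcp_rot: [-3.141, -0.001, 2.403]
wrist_force: [-0.3, 0.3, 0.1]
grip_width: 0.085
t 3.3 pos [ 0.5841 -0.0254  0.2311] rot [-3.141e+00 -1.000e-03  2.403e+00] F [-0.3  0.3  0.1] w 0.085
shift now-axes cm [-0.01 -0.01  8.11]  after-turn axes cm [-0.   -0.02  8.11]  turn -0.005 q6 target -0.88 q6 -1.02
```

View pics/w2.png

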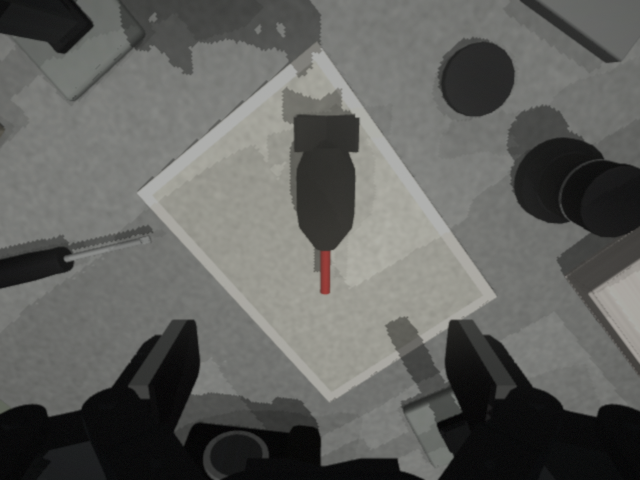

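View pics/t2.png

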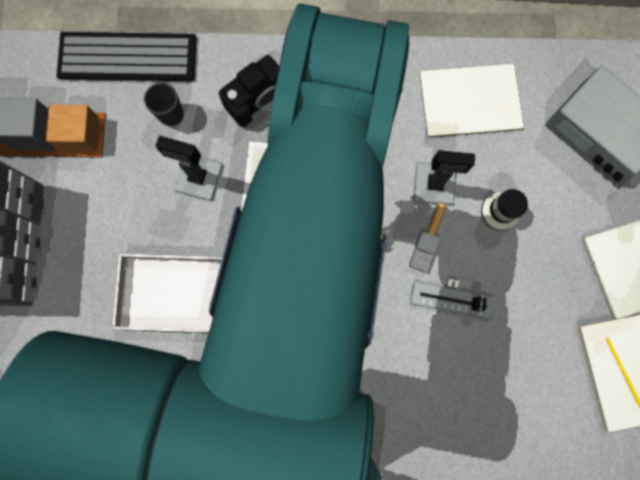

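```bash
python3 - <<'E'
from h import *
f=grab('wrist')
for u,v in((325,293),(326,250),(326,183),(326,117)): print(onz(f,u,v,.028).round(4))
print(proj(f,[.5841,-.0254,.028]))
E
```

```text
[0.6395 0.0412 0.028 ]
[0.6118 0.0117 0.028 ]
[ 0.573  -0.0314  0.028 ]
[ 0.5383 -0.0699  0.028 ]
[320.83895543 197.38150994]
```

```bash
python3 - <<'E'
from h import *
plan(.5825,-.0222,.014,137.7)
E
python3 -m jog '[{"grip":1,"translation":[0.35,-0.15,3],"yaw":0},{"grip":1,"translation":[0,0,3.2],"yaw":0},{"grip":1,"translation":[0,0,3.2],"yaw":0},{"grip":1,"translation":[0,0,3.2],"yaw":0},{"grip":1,"translation":[0,0,3.2],"yaw":0},{"grip":1,"translation":[0,0,3.2],"yaw":0},{"grip":1,"translation":[0,0,2.7],"yaw":0},{"grip":1,"translation":[0,0,0],"yaw":0}]'
python3 -m jog '[{"grip":0,"translation":[0,0,0],"yaw":0},{"grip":0,"translation":[0,0,0],"yaw":0},{"grip":0,"translation":[0,0,0],"yaw":0},{"grip":0,"translation":[0,0,0],"yaw":0},{"grip":0,"translation":[0,0,0],"yaw":0},{"grip":0,"translation":[0,0,0],"yaw":0},{"grip":0,"translation":[0,0,0],"yaw":0},{"grip":0,"translation":[0,0,0],"yaw":0}]' 40
```

```text
t 3.45 pos [ 0.5839 -0.0248  0.2316] rot [3.141 0.    2.406] F [-1.2  0.1  0.9] w 0.0852
shift now-axes cm [ 0.28  0.1  21.76]  after-turn axes cm [ 0.28  0.1  21.76]  turn 0.002 q6 target -0.87 q6 -1.02
time_s: 4.45
ee_pos: [0.5794, -0.0236, 0.0132]
tcp_rot: [-3.14, -0.002, 2.406]
wrist_force: [0.3, 0.4, 0.5]
grip_width: 0.0856
time_s: 5.45
ee_pos: [0.5817, -0.0246, 0.0157]
tcp_rot: [3.14, 0.002, 2.406]
wrist_force: [-0.7, -1.3, 8.5]
grip_width: 0.0462
```

```bash
python3 -m jog '[{"grip":0,"translation":[0,0,-2],"yaw":0},{"grip":0,"translation":[0,0,-3],"yaw":0},{"grip":0,"translation":[0,0,-4],"yaw":0},{"grip":0,"translation":[0,0,-4],"yaw":-0.181},{"grip":0,"translation":[0,0,0],"yaw":-0.181},{"grip":0,"translation":[0,0,0],"yaw":-0.181},{"grip":0,"translation":[0,0,0],"yaw":-0.181},{"grip":0,"translation":[0,0,0],"yaw":0}]'
python3 - <<'E'
from h import *
plan(.398,.278,.15,179.4)
E
```

```text
time_s: 6.45
ee_pos: [0.5809, -0.0244, 0.1449]
tcp_rot: [-3.141, 0.001, 3.129]
wrist_force: [-0.5, -0.5, -1.2]
grip_width: 0.0461
t 6.45 pos [ 0.5809 -0.0244  0.1449] rot [-3.141e+00  1.000e-03  3.129e+00] F [-0.5 -0.5 -1.2] w 0.0461
shift now-axes cm [18.67 30.   -0.53]  after-turn axes cm [18.61 30.05 -0.51]  turn -0.002 q6 target -0.95 q6 -1.74
```

```bash
python3 -m jog '[{"grip":0,"translation":[2.66,4.29,0],"yaw":0},{"grip":0,"translation":[2.66,4.29,0],"yaw":0},{"grip":0,"translation":[2.66,4.29,0],"yaw":0},{"grip":0,"translation":[2.66,4.29,0],"yaw":0},{"grip":0,"translation":[2.66,4.29,0],"yaw":0},{"grip":0,"translation":[2.66,4.29,0],"yaw":0},{"grip":0,"translation":[2.66,4.29,0],"yaw":0},{"grip":0,"translation":[0,0,0],"yaw":0}]'
python3 - <<'E'
from h import *
plan(.398,.278,.019,179.4)
grab('side','s3');grab('wrist','w3')
E
```

```text
time_s: 7.45
ee_pos: [0.3965, 0.2802, 0.1447]
tcp_rot: [3.141, 0.0, 3.129]
wrist_force: [0.2, -0.9, -0.8]
grip_width: 0.0461
t 7.45 pos [0.3965 0.2802 0.1447] rot [3.141 0.    3.129] F [ 0.2 -0.9 -0.8] w 0.0461
shift now-axes cm [-0.15 -0.22 12.57]  after-turn axes cm [-0.15 -0.22 12.57]  turn -0.002 q6 target -0.95 q6 -1.11
```

View pics/s3.png

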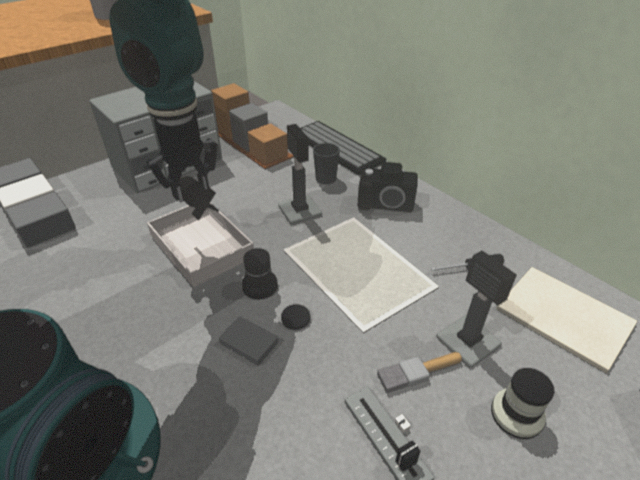

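View pics/w3.png

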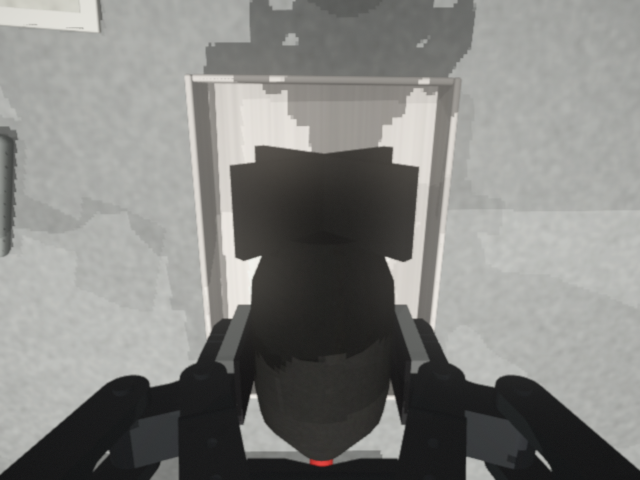

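```bash
python3 -m jog '[{"grip":0,"translation":[-0.1,-0.2,2],"yaw":0},{"grip":0,"translation":[0,0,3],"yaw":0},{"grip":0,"translation":[0,0,3],"yaw":0},{"grip":0,"translation":[0,0,2],"yaw":0},{"grip":0,"translation":[0,0,1.5],"yaw":0},{"grip":0,"translation":[0,0,0.7],"yaw":0},{"grip":0,"translation":[0,0,0.4],"yaw":0},{"grip":0,"translation":[0,0,0],"yaw":0}]'
python3 -m jog '[{"grip":0.75,"translation":[0,0,0],"yaw":0},{"grip":0.75,"translation":[0,0,0],"yaw":0},{"grip":0.75,"translation":[0,0,0],"yaw":0},{"grip":0.75,"translation":[0,0,0],"yaw":0},{"grip":0.75,"translation":[0,0,0],"yaw":0},{"grip":0.75,"translation":[0,0,-2],"yaw":0},{"grip":0.75,"translation":[0,0,-3],"yaw":0},{"grip":0.75,"translation":[0,0,-4],"yaw":0}]'
python3 -m jog '[{"grip":1,"translation":[0,0,-5],"yaw":0},{"grip":1,"translation":[0,0,-6],"yaw":0},{"grip":1,"translation":[0,0,-6],"yaw":0},{"grip":1,"translation":[0,0,-2],"yaw":0},{"grip":1,"translation":[0,0,0],"yaw":0.18},{"grip":1,"translation":[0,0,0],"yaw":0.082},{"grip":1,"translation":[0,0,0],"yaw":0},{"grip":1,"translation":[0,0,0],"yaw":0}]'
python3 - <<'E'
from h import *
plan(.6475,.2497,.3,165)
grab('wrist','w4')
E
```

```text
time_s: 8.55
ee_pos: [0.3994, 0.2758, 0.0185]
tcp_rot: [3.142, 0.0, 3.129]
wrist_force: [-0.5, -0.0, -0.6]
grip_width: 0.0463
time_s: 9.55
ee_pos: [0.3986, 0.2758, 0.1088]
tcp_rot: [-3.141, -0.001, 3.13]
wrist_force: [0.4, -0.2, -0.4]
grip_width: 0.0641
time_s: 10.55
ee_pos: [0.399, 0.276, 0.2982]
tcp_rot: [-3.141, -0.0, 2.87]
wrist_force: [-0.6, 0.6, -0.6]
grip_width: 0.0854
t 10.55 pos [0.399  0.276  0.2982] rot [-3.141 -0.     2.87 ] F [-0.6  0.6 -0.6] w 0.0854
shift now-axes cm [-24.64   4.13  -0.18]  after-turn axes cm [-24.68   3.89  -0.18]  turn -0.01 q6 target -0.94 q6 -0.86
```

View pics/w4.png

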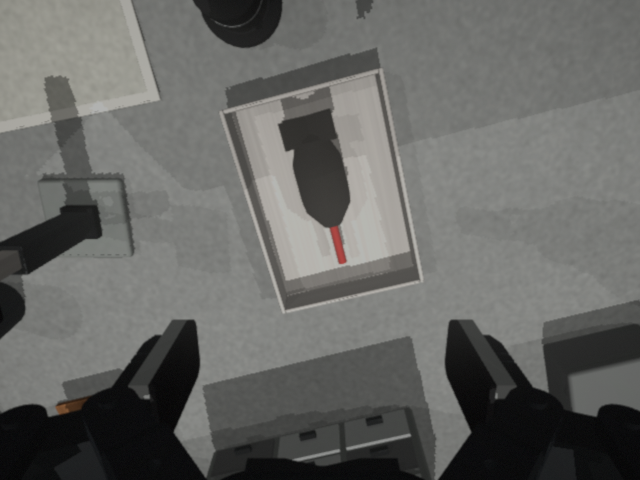

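```bash
python3 -m jog '[{"grip":1,"translation":[-4.1,0.68,0],"yaw":-0.01},{"grip":1,"translation":[-4.1,0.68,0],"yaw":0},{"grip":1,"translation":[-4.1,0.68,0],"yaw":0},{"grip":1,"translation":[-4.1,0.68,0],"yaw":0},{"grip":1,"translation":[-4.1,0.68,0],"yaw":0},{"grip":1,"translation":[-4.1,0.6,0],"yaw":0},{"grip":1,"translation":[0,0,0],"yaw":0},{"grip":1,"translation":[0,0,0],"yaw":0}]'
python3 - <<'E'
from h import *
plan(.6475,.2497,.185,165)
grab('wrist','w5');grab('side','s5')
E
```

```text
time_s: 11.6
ee_pos: [0.6467, 0.2502, 0.2981]
tcp_rot: [-3.141, -0.0, 2.879]
wrist_force: [0.0, 0.1, 0.3]
grip_width: 0.0854
t 11.6 pos [0.6467 0.2502 0.2981] rot [-3.141 -0.     2.879] F [0.  0.1 0.3] w 0.0854
shift now-axes cm [-0.1  -0.03 11.31]  after-turn axes cm [-0.09 -0.03 11.31]  turn -0.001 q6 target -0.94 q6 -1.06
```

View pics/w5.png

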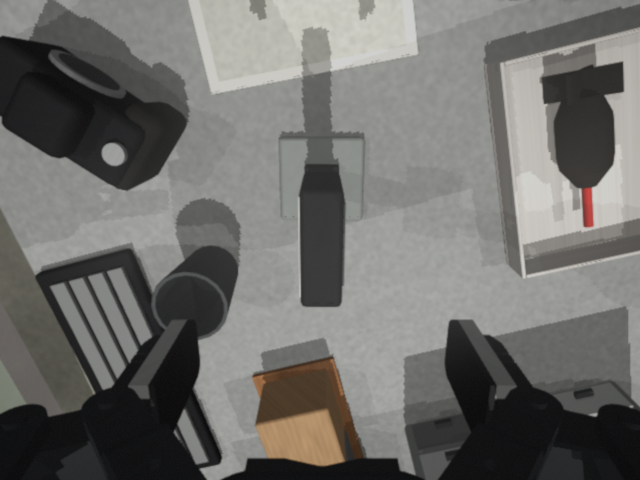

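View pics/s5.png

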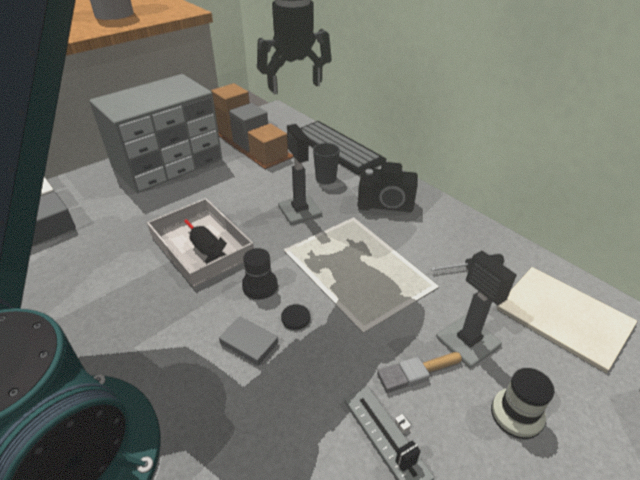

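```bash
python3 -m jog '[{"grip":1,"translation":[-0.1,0,2],"yaw":0},{"grip":1,"translation":[0,0,2.2],"yaw":0},{"grip":1,"translation":[0,0,2.2],"yaw":0},{"grip":1,"translation":[0,0,2.2],"yaw":0},{"grip":1,"translation":[0,0,2.2],"yaw":0},{"grip":1,"translation":[0,0,1.5],"yaw":0},{"grip":1,"translation":[0,0,0],"yaw":0},{"grip":1,"translation":[0,0,0],"yaw":0}]'
python3 -m jog '[{"grip":0,"translation":[0,0,0],"yaw":0},{"grip":0,"translation":[0,0,0],"yaw":0},{"grip":0,"translation":[0,0,0],"yaw":0},{"grip":0,"translation":[0,0,0],"yaw":0},{"grip":0,"translation":[0,0,0],"yaw":0},{"grip":0,"translation":[0,0,0],"yaw":0},{"grip":0,"translation":[0,0,0],"yaw":0},{"grip":0,"translation":[0,0,0],"yaw":0}]' 60
```

```text
time_s: 12.7
ee_pos: [0.6478, 0.2501, 0.1765]
tcp_rot: [3.141, 0.001, 2.878]
wrist_force: [0.1, -0.1, 0.2]
grip_width: 0.0856
time_s: 13.7
ee_pos: [0.6473, 0.2501, 0.1752]
tcp_rot: [-3.141, -0.001, 2.878]
wrist_force: [-6.4, 2.0, 0.6]
grip_width: 0.0236
```

```bash
python3 -m jog '[{"grip":0,"translation":[0,0,-0.8],"yaw":0},{"grip":0,"translation":[0,0,-1],"yaw":0},{"grip":0,"translation":[0,0,-1],"yaw":0},{"grip":0,"translation":[0,0,-1],"yaw":0},{"grip":0,"translation":[0,0,-1],"yaw":0},{"grip":0,"translation":[0,0,-1],"yaw":0},{"grip":0,"translation":[0,0,-0.5],"yaw":0},{"grip":0,"translation":[0,0,0],"yaw":0}]'
python3 - <<'E'
from h import *
plan(.6475,.2497,.185,165)
grab('side','s6')
s=cv2.imread('pics/s6.png'); cv2.imwrite('pics/s6z.png',cv2.resize(s[80:230,230:430],(800,600),interpolation=2))
E
```

```text
time_s: 14.7
ee_pos: [0.6473, 0.2501, 0.2392]
tcp_rot: [3.141, -0.001, 2.878]
wrist_force: [-8.6, 2.6, 2.2]
grip_width: 0.0234
t 14.7 pos [0.6473 0.2501 0.2392] rot [ 3.141e+00 -1.000e-03  2.878e+00] F [-8.6  2.6  2.2] w 0.0234
shift now-axes cm [-0.03 -0.03  5.42]  after-turn axes cm [-0.03 -0.03  5.42]  turn -0.002 q6 target -0.94 q6 -1.06
```

View pics/s6z.png

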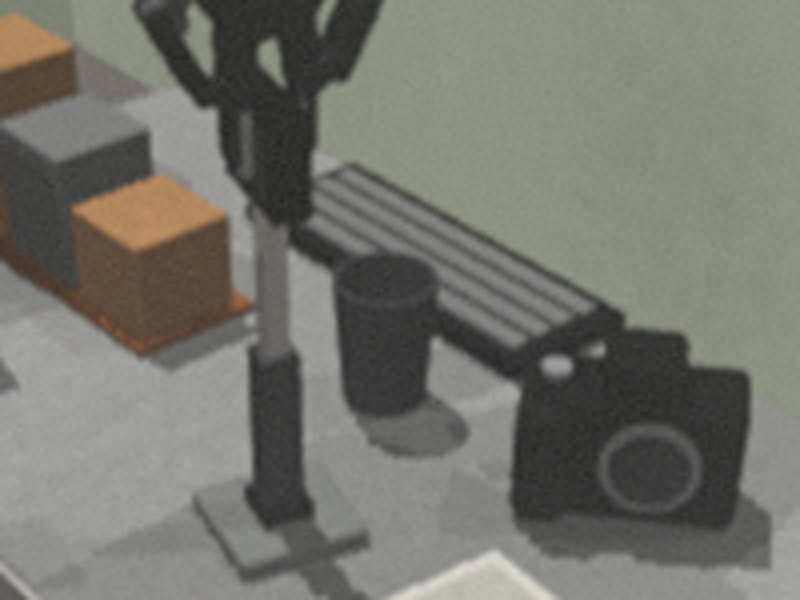

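```bash
python3 -m jog '[{"grip":0,"translation":[0,0,-0.3],"yaw":0},{"grip":0,"translation":[0,0,-0.3],"yaw":0},{"grip":0,"translation":[0,0,0],"yaw":0},{"grip":0,"translation":[0,0,-0.2],"yaw":0},{"grip":0,"translation":[0,0,0],"yaw":0},{"grip":0,"translation":[0,0,0],"yaw":0},{"grip":0,"translation":[0,0,0],"yaw":0},{"grip":0,"translation":[0,0,0],"yaw":0}]'
python3 -m jog '[{"grip":0,"translation":[0,0,-0.3],"yaw":0},{"grip":0,"translation":[0,0,0],"yaw":0},{"grip":0,"translation":[0,0,0],"yaw":0},{"grip":0,"translation":[0,0,0],"yaw":0},{"grip":0,"translation":[0,0,0],"yaw":0},{"grip":0,"translation":[0,0,0],"yaw":0},{"grip":0,"translation":[0,0,0],"yaw":0},{"grip":0,"translation":[0,0,0],"yaw":0}]'
python3 - <<'E'
from h import *
g=grab('side','s7'); 
s=cv2.imread('pics/s7.png'); cv2.imwrite('pics/s7z.png',cv2.resize(s[80:230,230:430],(800,600),interpolation=2))
# head-bottom height along mast axis: gap pixels
for z in(.125,.2,.21,.215,.22,.225,.23): print(z,proj(g,[.6475,.2497,z]).round(1))
E
```

```text
time_s: 15.75
ee_pos: [0.6473, 0.25, 0.2467]
tcp_rot: [-3.142, -0.001, 2.878]
wrist_force: [-6.5, 2.7, -4.4]
grip_width: 0.0232
time_s: 16.75
ee_pos: [0.6472, 0.2501, 0.2483]
tcp_rot: [-3.141, -0.003, 2.878]
wrist_force: [-3.8, 2.7, -15.9]
grip_width: 0.0234
0.125 [298.3 166.9]
0.2 [297.3 137.4]
0.21 [297.2 133.3]
0.215 [297.1 131.2]
0.22 [297.  129.1]
0.225 [296.9 126.9]
0.23 [296.9 124.8]
```

View pics/s7z.png

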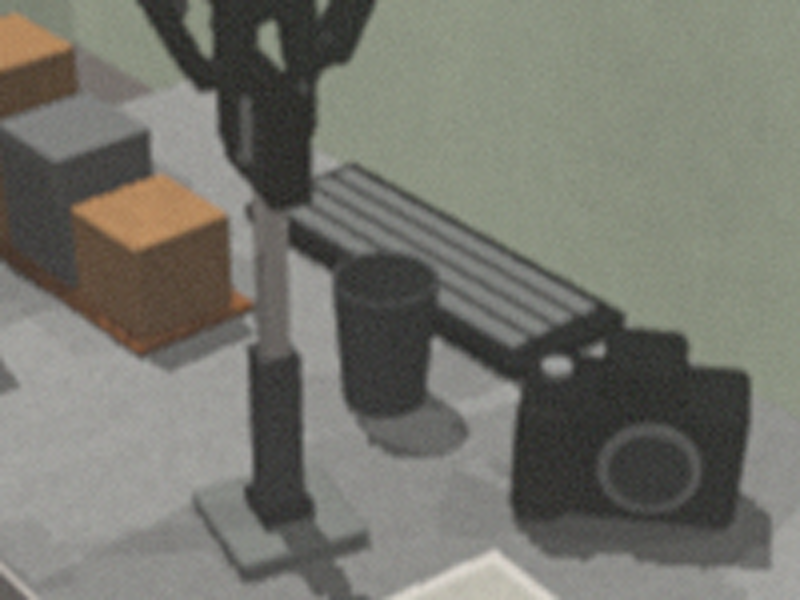

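```bash
python3 -m jog '[{"grip":0,"translation":[0,0,-0.2],"yaw":0},{"grip":0,"translation":[0,0,-0.1],"yaw":0},{"grip":0,"translation":[0,0,0],"yaw":0},{"grip":0,"translation":[0,0,0],"yaw":0},{"grip":0,"translation":[0,0,0],"yaw":0},{"grip":0,"translation":[0,0,0],"yaw":0},{"grip":0,"translation":[0,0,0],"yaw":0},{"grip":0,"translation":[0,0,0],"yaw":0}]'
```

```text
time_s: 17.8
ee_pos: [0.647, 0.25, 0.2485]
tcp_rot: [-3.139, -0.006, 2.878]
wrist_force: [2.2, 4.4, -39.0]
grip_width: 0.0236
```

```bash
python3 -m jog '[{"grip":0,"translation":[0,0,0.5],"yaw":0},{"grip":0,"translation":[0,0,0],"yaw":0},{"grip":0.5,"translation":[0,0,0],"yaw":0},{"grip":1,"translation":[0,0,0],"yaw":0},{"grip":1,"translation":[0,0,0],"yaw":0},{"grip":1,"translation":[0,0,0],"yaw":0},{"grip":1,"translation":[0,0,0],"yaw":0},{"grip":1,"translation":[0,0,0],"yaw":0}]'
python3 -m jog '[{"grip":1,"translation":[0,0,-3],"yaw":0},{"grip":1,"translation":[0,0,-4],"yaw":0},{"grip":1,"translation":[0,0,-4],"yaw":0},{"grip":1,"translation":[0,0,-1],"yaw":-0.18},{"grip":1,"translation":[0,0,0],"yaw":0},{"grip":1,"translation":[0,0,0],"yaw":0},{"grip":1,"translation":[0,0,0],"yaw":0},{"grip":1,"translation":[0,0,0],"yaw":0}]'
python3 - <<'E'
from h import *
plan(.639,-.2567,.37,175.5)
g=grab('side','s8'); 
s=cv2.imread('pics/s8.png'); cv2.imwrite('pics/s8z.png',cv2.resize(s[80:230,230:430],(800,600),interpolation=2))
E
```

```text
time_s: 18.8
ee_pos: [0.648, 0.2499, 0.2473]
tcp_rot: [-3.142, 0.0, 2.878]
wrist_force: [1.2, -0.4, -0.6]
grip_width: 0.0849
time_s: 19.8
ee_pos: [0.6477, 0.2498, 0.3671]
tcp_rot: [-3.141, -0.001, 3.057]
wrist_force: [-0.2, -0.4, 0.1]
grip_width: 0.085
t 19.8 pos [0.6477 0.2498 0.3671] rot [-3.141e+00 -1.000e-03  3.057e+00] F [-0.2 -0.4  0.1] w 0.085
shift now-axes cm [ -3.41 -50.55  -0.29]  after-turn axes cm [ -3.1  -50.57  -0.29]  turn -0.006 q6 target -1.87 q6 -1.24
```

View pics/s8z.png

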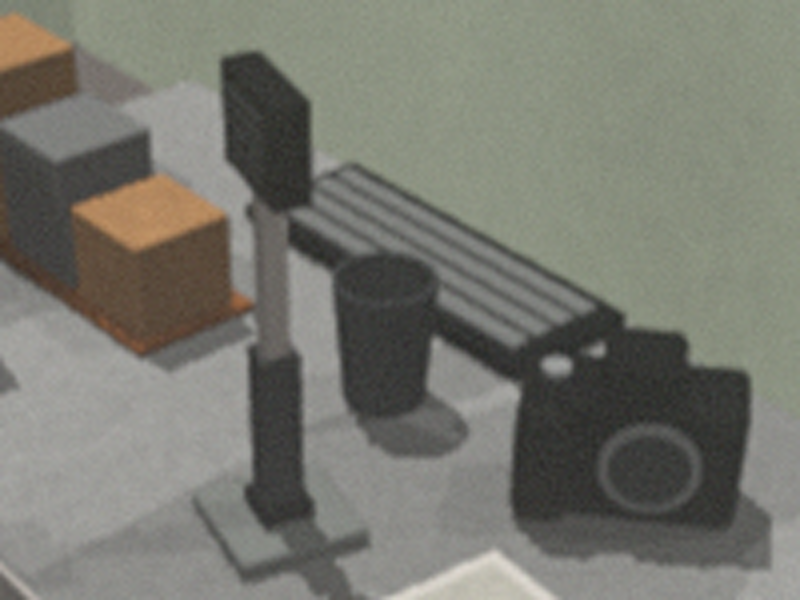

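```bash
python3 -m jog '[{"grip":1,"translation":[-0.3,-5.0,0],"yaw":0},{"grip":1,"translation":[-0.3,-5.0,0],"yaw":0},{"grip":1,"translation":[-0.3,-5.0,0],"yaw":0},{"grip":1,"translation":[-0.3,-5.0,0],"yaw":0},{"grip":1,"translation":[-0.3,-5.0,0],"yaw":0},{"grip":1,"translation":[-0.3,-5.0,0],"yaw":0},{"grip":1,"translation":[-0.3,-5.0,0],"yaw":0},{"grip":1,"translation":[-0.3,-5.0,0],"yaw":0}]'
python3 -m jog '[{"grip":1,"translation":[-0.3,-5.0,1],"yaw":0},{"grip":1,"translation":[-0.3,-5.0,2],"yaw":0},{"grip":1,"translation":[0,0,2],"yaw":0},{"grip":1,"translation":[0,0,2],"yaw":0},{"grip":1,"translation":[0,0,0],"yaw":0},{"grip":1,"translation":[0,0,0],"yaw":0},{"grip":1,"translation":[0,0,0],"yaw":0},{"grip":1,"translation":[0,0,0],"yaw":0}]'
python3 - <<'E'
from h import *
plan(.639,-.2567,.172,175.5)
g=grab('wrist','w9')
E
```

```text
time_s: 20.85
ee_pos: [0.6381, -0.1523, 0.3674]
tcp_rot: [-3.142, 0.0, 3.057]
wrist_force: [-0.0, 0.2, -0.4]
grip_width: 0.0854
time_s: 21.85
ee_pos: [0.6363, -0.2509, 0.2978]
tcp_rot: [-3.141, 0.001, 3.058]
wrist_force: [-0.3, 0.1, 0.3]
grip_width: 0.0854
t 21.85 pos [ 0.6363 -0.2509  0.2978] rot [-3.141e+00  1.000e-03  3.058e+00] F [-0.3  0.1  0.3] w 0.0854
shift now-axes cm [-0.31 -0.55 12.58]  after-turn axes cm [-0.31 -0.56 12.58]  turn -0.005 q6 target -1.87 q6 -1.98
```

View pics/w9.png

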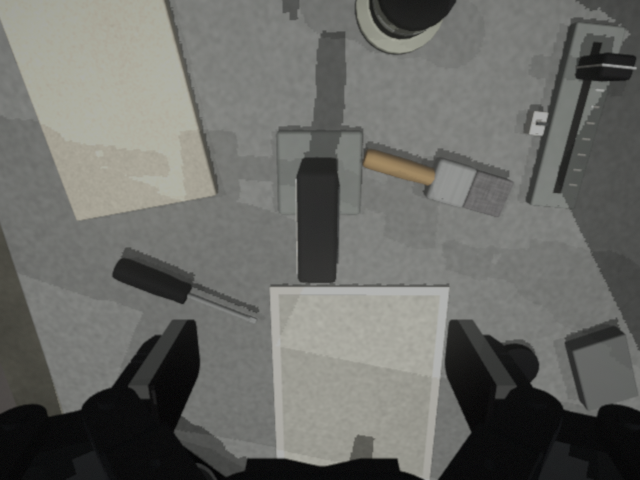

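```bash
python3 -m jog '[{"grip":1,"translation":[-0.25,-0.5,2],"yaw":0},{"grip":1,"translation":[0,0,2.3],"yaw":0},{"grip":1,"translation":[0,0,2.3],"yaw":0},{"grip":1,"translation":[0,0,2.3],"yaw":0},{"grip":1,"translation":[0,0,2.3],"yaw":0},{"grip":1,"translation":[0,0,1.8],"yaw":0},{"grip":1,"translation":[0,0,0],"yaw":0},{"grip":1,"translation":[0,0,0],"yaw":0}]'
python3 -m jog '[{"grip":0,"translation":[0,0,0],"yaw":0},{"grip":0,"translation":[0,0,0],"yaw":0},{"grip":0,"translation":[0,0,0],"yaw":0},{"grip":0,"translation":[0,0,0],"yaw":0},{"grip":0,"translation":[0,0,0],"yaw":0},{"grip":0,"translation":[0,0,0],"yaw":0},{"grip":0,"translation":[0,0,0],"yaw":0},{"grip":0,"translation":[0,0,0],"yaw":0}]' 60
python3 -m jog '[{"grip":0,"translation":[0,0,-0.8],"yaw":0},{"grip":0,"translation":[0,0,-1],"yaw":0},{"grip":0,"translation":[0,0,-1],"yaw":0},{"grip":0,"translation":[0,0,-1],"yaw":0},{"grip":0,"translation":[0,0,-1],"yaw":0},{"grip":0,"translation":[0,0,-1],"yaw":0},{"grip":0,"translation":[0,0,-0.5],"yaw":0},{"grip":0,"translation":[0,0,0],"yaw":0}]'
```

```text
time_s: 22.9
ee_pos: [0.6385, -0.2563, 0.1682]
tcp_rot: [-3.141, 0.001, 3.058]
wrist_force: [0.3, 0.4, 0.4]
grip_width: 0.0854
time_s: 23.9
ee_pos: [0.639, -0.2562, 0.1676]
tcp_rot: [-3.141, 0.002, 3.058]
wrist_force: [5.4, -0.2, -0.2]
grip_width: 0.0232
time_s: 24.9
ee_pos: [0.6389, -0.2562, 0.2306]
tcp_rot: [-3.141, 0.002, 3.058]
wrist_force: [6.3, 0.2, 1.0]
grip_width: 0.0231
```

```bash
python3 -m jog '[{"grip":0,"translation":[0,0,-0.4],"yaw":0},{"grip":0,"translation":[0,0,-0.4],"yaw":0},{"grip":0,"translation":[0,0,-0.4],"yaw":0},{"grip":0,"translation":[0,0,0],"yaw":0},{"grip":0,"translation":[0,0,0],"yaw":0},{"grip":0,"translation":[0,0,0],"yaw":0},{"grip":0,"translation":[0,0,0],"yaw":0},{"grip":0,"translation":[0,0,0],"yaw":0}]'
python3 -m jog '[{"grip":0,"translation":[0,0,-0.4],"yaw":0},{"grip":0,"translation":[0,0,-0.2],"yaw":0},{"grip":0,"translation":[0,0,0],"yaw":0},{"grip":0,"translation":[0,0,0],"yaw":0},{"grip":0,"translation":[0,0,0],"yaw":0},{"grip":0,"translation":[0,0,0],"yaw":0},{"grip":0,"translation":[0,0,0],"yaw":0},{"grip":0,"translation":[0,0,0],"yaw":0}]'
```

```text
time_s: 25.9
ee_pos: [0.6389, -0.2562, 0.2422]
tcp_rot: [-3.142, 0.001, 3.058]
wrist_force: [6.7, -0.8, -2.0]
grip_width: 0.0229
time_s: 26.9
ee_pos: [0.6389, -0.2562, 0.248]
tcp_rot: [3.141, 0.001, 3.058]
wrist_force: [7.2, -1.6, -4.3]
grip_width: 0.0232
```

```bash
python3 -m jog '[{"grip":0,"translation":[0,0,-0.4],"yaw":0},{"grip":0,"translation":[0,0,0],"yaw":0},{"grip":0,"translation":[0,0,0],"yaw":0},{"grip":0,"translation":[0,0,0],"yaw":0},{"grip":0,"translation":[0,0,0],"yaw":0},{"grip":0,"translation":[0,0,0],"yaw":0},{"grip":0,"translation":[0,0,0],"yaw":0},{"grip":0,"translation":[0,0,0],"yaw":0}]'
python3 -m jog '[{"grip":0,"translation":[0,0,-0.3],"yaw":0},{"grip":0,"translation":[0,0,0],"yaw":0},{"grip":0,"translation":[0,0,0],"yaw":0},{"grip":0,"translation":[0,0,0],"yaw":0},{"grip":0,"translation":[0,0,0],"yaw":0},{"grip":0,"translation":[0,0,0],"yaw":0},{"grip":0,"translation":[0,0,0],"yaw":0},{"grip":0,"translation":[0,0,0],"yaw":0}]'
```

```text
time_s: 27.9
ee_pos: [0.6389, -0.2562, 0.2522]
tcp_rot: [-3.142, 0.001, 3.058]
wrist_force: [6.7, -0.8, -1.9]
grip_width: 0.023
time_s: 28.9
ee_pos: [0.6389, -0.2562, 0.2552]
tcp_rot: [3.142, 0.001, 3.058]
wrist_force: [7.2, -0.1, -2.8]
grip_width: 0.0232
```

```bash
python3 -m jog '[{"grip":0,"translation":[0,0,-0.3],"yaw":0},{"grip":0,"translation":[0,0,0],"yaw":0},{"grip":0,"translation":[0,0,0],"yaw":0},{"grip":0,"translation":[0,0,0],"yaw":0},{"grip":0,"translation":[0,0,0],"yaw":0},{"grip":0,"translation":[0,0,0],"yaw":0},{"grip":0,"translation":[0,0,0],"yaw":0},{"grip":0,"translation":[0,0,0],"yaw":0}]'
python3 -m jog '[{"grip":0,"translation":[0,0,-0.3],"yaw":0},{"grip":0,"translation":[0,0,0],"yaw":0},{"grip":0,"translation":[0,0,0],"yaw":0},{"grip":0,"translation":[0,0,0],"yaw":0},{"grip":0,"translation":[0,0,0],"yaw":0},{"grip":0,"translation":[0,0,0],"yaw":0},{"grip":0,"translation":[0,0,0],"yaw":0},{"grip":0,"translation":[0,0,0],"yaw":0}]'
python3 - <<'E'
from h import *
g=grab('side','s10'); 
s=cv2.imread('pics/s10.png'); cv2.imwrite('pics/s10z.png',cv2.resize(s[180:380,400:600],(600,600),interpolation=2))
E
```

```text
time_s: 29.9
ee_pos: [0.6389, -0.2562, 0.2582]
tcp_rot: [3.142, 0.001, 3.058]
wrist_force: [8.6, -0.3, -2.8]
grip_width: 0.023
time_s: 30.9
ee_pos: [0.6389, -0.2562, 0.2604]
tcp_rot: [3.141, 0.0, 3.058]
wrist_force: [8.4, -1.3, -9.0]
grip_width: 0.0229
```

View pics/s10z.png

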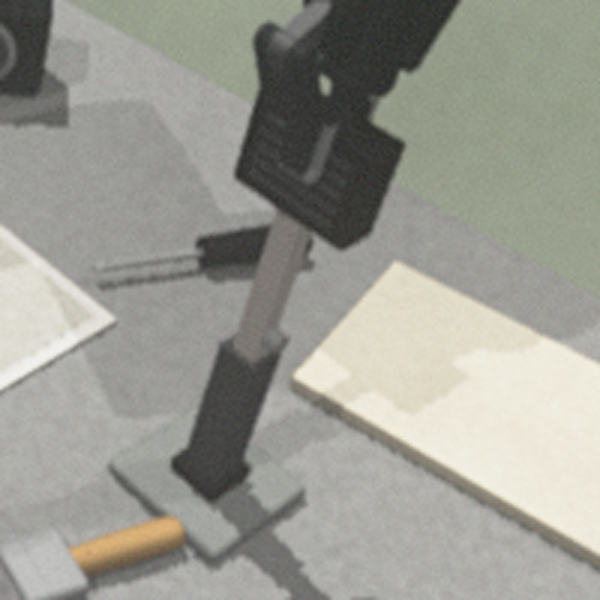

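```bash
python3 -m jog '[{"grip":0,"translation":[0,0,0.1],"yaw":0},{"grip":0,"translation":[0,0,0],"yaw":0},{"grip":0.5,"translation":[0,0,0],"yaw":0},{"grip":1,"translation":[0,0,0],"yaw":0},{"grip":1,"translation":[0,0,0],"yaw":0},{"grip":1,"translation":[0,0,0],"yaw":0},{"grip":1,"translation":[0,0,0],"yaw":0},{"grip":1,"translation":[0,0,0],"yaw":0}]'
python3 -m jog '[{"grip":1,"translation":[0,0,-3],"yaw":0},{"grip":1,"translation":[0,0,-4],"yaw":0},{"grip":1,"translation":[0,0,-3.5],"yaw":0},{"grip":1,"translation":[0.5,-5,0],"yaw":0},{"grip":1,"translation":[1.5,-5,0],"yaw":0},{"grip":1,"translation":[2,-3,0],"yaw":0},{"grip":1,"translation":[2,0,0],"yaw":0},{"grip":1,"translation":[0,0,0],"yaw":0}]'
python3 - <<'E'
from h import *
plan(.58,-.4,.2,175.5)
g=grab('wrist','w11');grab('side','s11')
E
```

```text
time_s: 31.95
ee_pos: [0.6381, -0.2561, 0.2603]
tcp_rot: [-3.142, -0.0, 3.058]
wrist_force: [0.1, 0.9, 0.4]
grip_width: 0.0855
time_s: 32.95
ee_pos: [0.5663, -0.3807, 0.366]
tcp_rot: [-3.142, 0.0, 3.057]
wrist_force: [0.7, 0.3, 0.8]
grip_width: 0.0852
t 32.95 pos [ 0.5663 -0.3807  0.366 ] rot [-3.142  0.     3.057] F [0.7 0.3 0.8] w 0.0852
shift now-axes cm [-1.53 -1.81 16.6 ]  after-turn axes cm [-1.52 -1.82 16.6 ]  turn -0.006 q6 target -2.10 q6 -2.2
```

View pics/w11.png

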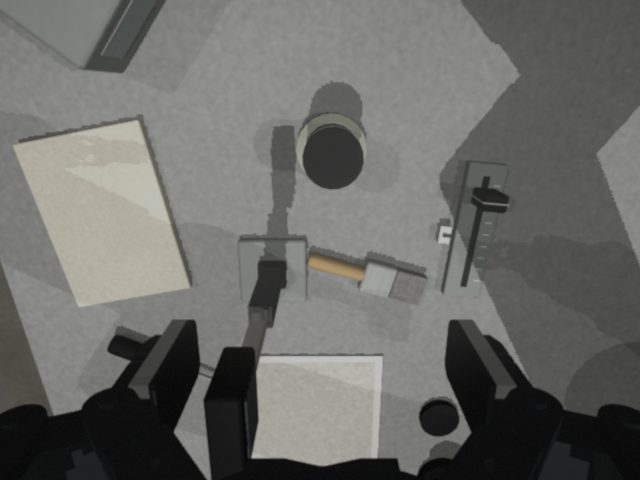

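View pics/s11.png

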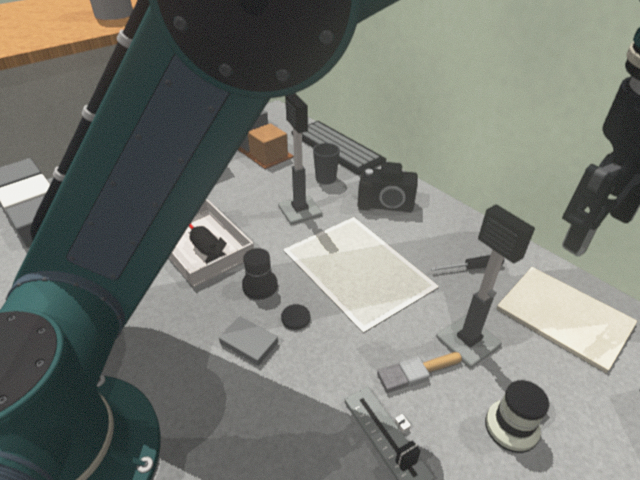

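```bash
python3 - <<'E'
from h import *
f=grab('wrist'); im=cv2.cvtColor(f['img'],cv2.COLOR_RGB2GRAY)
sub=np.zeros_like(im); sub[100:210,280:390]=(im[100:210,280:390]<45)
n,l,st,ce=cv2.connectedComponentsWithStats(sub); i=1+np.argmax(st[1:,4]); print(st[i],ce[i])
cs,_=cv2.findContours((l==i).astype(np.uint8),0,2); e=cv2.minEnclosingCircle(max(cs,key=len)); print(e)
R,t,fl=cam(f)
for h in(.09,.1):
    p=onz(f,*e[0],h); print(h,p.round(4), 'dia',2*e[1]/fl*(R@p+t)[2])
g=grab('side')
hsv=cv2.cvtColor(g['img'],cv2.COLOR_RGB2GRAY); s2=np.zeros_like(hsv); s2[370:425,490:560]=hsv[370:425,490:560]<45
n,l,st,ce=cv2.connectedComponentsWithStats(s2);
for j in range(1,n): 
  if st[j,4]>60: print('side',st[j],ce[j],[onz(g,*ce[j],h).round(4) for h in(.09,.1)])
# foot rim in wrist at z=.024 approx: outer white edges
print([onz(f,u,v,.012).round(4) for u,v in((297,148),(367,148),(332,113))])
E
```

```text
Traceback (most recent call last):
ValueError: attempt to get argmax of an empty sequence
```

```bash
python3 - <<'E'
from h import *
f=grab('wrist','w12'); im=cv2.cvtColor(f['img'],cv2.COLOR_RGB2GRAY)
print(im[100:210:6,333]); print(im[155,280:390:5])
E
```

```text
[ 94  94  82 116  57  50  50  50  50  51  51  51  51  52  54 141 141 142
 143]
[ 85  83  83  84 155  65  51  51  49  50  51  51  51  51  51  52  53  88
 129 132 134 137]
```

View pics/w12.png

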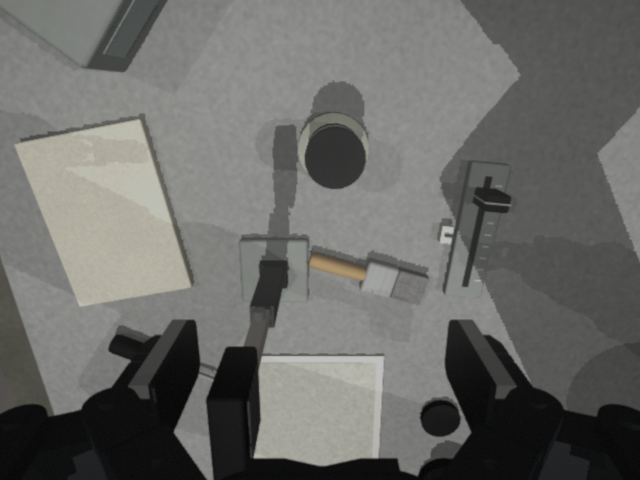

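```bash
cat > lens.py <<'E'
from h import *
f=grab('wrist'); im=cv2.cvtColor(f['img'],cv2.COLOR_RGB2GRAY)
sub=np.zeros_like(im); sub[100:210,280:390]=(im[100:210,280:390]<58)
n,l,st,ce=cv2.connectedComponentsWithStats(sub); i=1+np.argmax(st[1:,4]); print(st[i],ce[i])
cs,_=cv2.findContours((l==i).astype(np.uint8),0,2); e=cv2.minEnclosingCircle(max(cs,key=len)); print(e)
R,t,fl=cam(f)
for h in(.09,.1):
    p=onz(f,*e[0],h); print(h,p.round(4), 'dia',2*e[1]/fl*(R@p+t)[2])
g=grab('side')
hsv=cv2.cvtColor(g['img'],cv2.COLOR_RGB2GRAY); s2=np.zeros_like(hsv); s2[370:425,490:560]=hsv[370:425,490:560]<50
n,l,st,ce=cv2.connectedComponentsWithStats(s2);
for j in range(1,n): 
  if st[j,4]>60: print('side',st[j],ce[j],[onz(g,*ce[j],h).round(4) for h in(.09,.1)])
print([onz(f,u,v,.012).round(4) for u,v in((297,148),(367,148),(332,113))])
E
python3 lens.py
```

```text
[ 306  127   59   61 2835] [334.76049383 157.0335097 ]
((334.76361083984375, 156.9456024169922), 30.507244110107422)
0.09 [ 0.5536 -0.4022  0.09  ] dia 0.058756063940766365
0.1 [ 0.5538 -0.4037  0.1   ] dia 0.057351682464654476
side [510 405  35  14  81] [526.09876543 414.39506173] [array([ 0.527 , -0.4151,  0.09  ]), array([ 0.5199, -0.4162,  0.1   ])]
[array([ 0.5942, -0.4048,  0.012 ]), array([ 0.515 , -0.3983,  0.012 ]), array([ 0.5518, -0.4396,  0.012 ])]
```

```bash
python3 - <<'E'
from h import *
plan(.554,-.4015,.12,175.2)
E
python3 -m jog '[{"grip":1,"translation":[1.1,-2.3,3.1],"yaw":0},{"grip":1,"translation":[0,0,3.5],"yaw":0},{"grip":1,"translation":[0,0,4.5],"yaw":0},{"grip":1,"translation":[0,0,4.5],"yaw":0},{"grip":1,"translation":[0,0,4.5],"yaw":0},{"grip":1,"translation":[0,0,4.5],"yaw":0},{"grip":1,"translation":[0,0,0],"yaw":0},{"grip":1,"translation":[0,0,0],"yaw":0}]'
python3 - <<'E'
from h import *
plan(.554,-.4015,.042,175.2)
grab('wrist','w13');grab('side','s13')
E
```

```text
t 33.25 pos [ 0.5683 -0.3804  0.365 ] rot [ 3.142 -0.     3.059] F [ 0.  -0.1 -1. ] w 0.0855
shift now-axes cm [ 1.25 -2.22 24.5 ]  after-turn axes cm [ 1.25 -2.22 24.5 ]  turn 0.001 q6 target -2.11 q6 -2.2
time_s: 34.25
ee_pos: [0.5555, -0.4031, 0.1211]
tcp_rot: [-3.14, 0.002, 3.058]
wrist_force: [0.4, -0.0, 1.1]
grip_width: 0.0855
t 34.25 pos [ 0.5555 -0.4031  0.1211] rot [-3.140e+00  2.000e-03  3.058e+00] F [ 0.4 -0.   1.1] w 0.0855
shift now-axes cm [0.17 0.16 7.91]  after-turn axes cm [0.16 0.15 7.91]  turn 0.0 q6 target -2.11 q6 -2.23
```

View pics/w13.png

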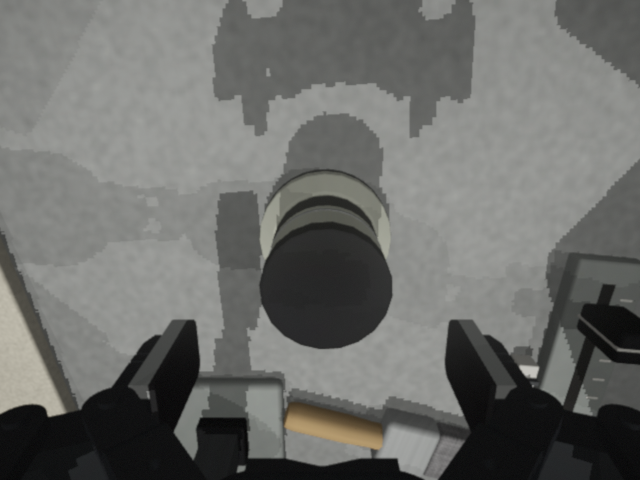

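View pics/s13.png

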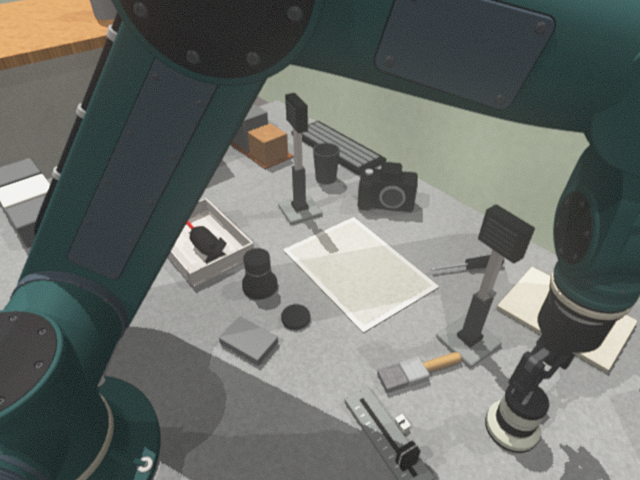

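```bash
python3 -m jog '[{"grip":1,"translation":[0.15,0.15,1.5],"yaw":0},{"grip":1,"translation":[0,0,2],"yaw":0},{"grip":1,"translation":[0,0,2],"yaw":0},{"grip":1,"translation":[0,0,1.5],"yaw":0},{"grip":1,"translation":[0,0,0.9],"yaw":0},{"grip":1,"translation":[0,0,0],"yaw":0},{"grip":1,"translation":[0,0,0],"yaw":0},{"grip":1,"translation":[0,0,0],"yaw":0}]'
python3 -m jog '[{"grip":0,"translation":[0,0,0],"yaw":0},{"grip":0,"translation":[0,0,0],"yaw":0},{"grip":0,"translation":[0,0,0],"yaw":0},{"grip":0,"translation":[0,0,0],"yaw":0},{"grip":0,"translation":[0,0,0],"yaw":0},{"grip":0,"translation":[0,0,0],"yaw":0},{"grip":0,"translation":[0,0,0],"yaw":0},{"grip":0,"translation":[0,0,0],"yaw":0}]' 50
python3 -m jog '[{"grip":0,"translation":[0,0,-0.5],"yaw":0},{"grip":0,"translation":[0,0,-1],"yaw":0},{"grip":0,"translation":[0,0,-2],"yaw":0},{"grip":0,"translation":[0,0,-2],"yaw":0},{"grip":0,"translation":[0,0,-2],"yaw":0},{"grip":0,"translation":[0,0,-0.5],"yaw":0},{"grip":0,"translation":[0,0,0],"yaw":0},{"grip":0,"translation":[0,0,0],"yaw":0}]'
python3 - <<'E'
from h import *
plan(.615,-.055,.12,180)
grab('side','s14')
E
```

```text
time_s: 35.35
ee_pos: [0.5535, -0.4012, 0.0409]
tcp_rot: [-3.141, 0.001, 3.058]
wrist_force: [-0.3, -0.9, -0.2]
grip_width: 0.0858
time_s: 36.35
ee_pos: [0.5534, -0.4012, 0.0408]
tcp_rot: [-3.141, 0.001, 3.058]
wrist_force: [-0.6, 0.5, 5.4]
grip_width: 0.0591
time_s: 37.35
ee_pos: [0.5529, -0.4007, 0.1194]
tcp_rot: [3.141, -0.001, 3.058]
wrist_force: [-0.0, -0.2, -3.4]
grip_width: 0.0591
t 37.35 pos [ 0.5529 -0.4007  0.1194] rot [ 3.141e+00 -1.000e-03  3.058e+00] F [-0.  -0.2 -3.4] w 0.0591
shift now-axes cm [-3.300e+00  3.497e+01 -3.000e-02]  after-turn axes cm [-6.21 34.57 -0.06]  turn -0.084 q6 target -1.66 q6 -2.23
```

View pics/s14.png

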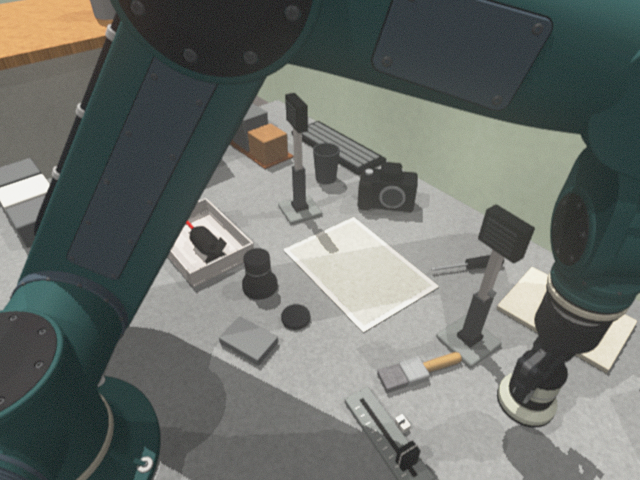

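```bash
python3 -m jog '[{"grip":0,"translation":[2,0,0],"yaw":0},{"grip":0,"translation":[4,0,-0.5],"yaw":0},{"grip":0,"translation":[3,2,-0.5],"yaw":0},{"grip":0,"translation":[0,4.5,0],"yaw":-0.04},{"grip":0,"translation":[0,4.5,0],"yaw":-0.044},{"grip":0,"translation":[0,4.5,0],"yaw":0},{"grip":0,"translation":[0,4.5,0],"yaw":0},{"grip":0,"translation":[0,4.5,0],"yaw":0}]'
python3 -m jog '[{"grip":0,"translation":[0,4.5,0],"yaw":0},{"grip":0,"translation":[0,3,0],"yaw":0},{"grip":0,"translation":[0,0,0],"yaw":0},{"grip":0,"translation":[0,0,0],"yaw":0},{"grip":0,"translation":[0,0,0],"yaw":0},{"grip":0,"translation":[0,0,0],"yaw":0},{"grip":0,"translation":[0,0,0],"yaw":0},{"grip":0,"translation":[0,0,0],"yaw":0}]'
python3 - <<'E'
from h import *
plan(.615,-.055,.12,180)
E
```

```text
time_s: 38.4
ee_pos: [0.4705, -0.1473, 0.13]
tcp_rot: [3.141, -0.0, -3.141]
wrist_force: [0.5, 0.0, -3.0]
grip_width: 0.0589
time_s: 39.4
ee_pos: [0.4709, -0.0739, 0.1303]
tcp_rot: [3.142, -0.0, -3.141]
wrist_force: [0.0, -0.2, -4.0]
grip_width: 0.0592
t 39.4 pos [ 0.4709 -0.0739  0.1303] rot [ 3.142 -0.    -3.141] F [ 0.  -0.2 -4. ] w 0.0592
shift now-axes cm [-14.41   1.89   1.03]  after-turn axes cm [-14.41   1.89   1.03]  turn 0.0 q6 target -1.66 q6 -1.9
```

```bash
python3 -m jog '[{"grip":0,"translation":[-2,0.9,0],"yaw":0},{"grip":0,"translation":[-4,1.0,0],"yaw":0},{"grip":0,"translation":[-4.4,0,0],"yaw":0},{"grip":0,"translation":[-4,0,0],"yaw":0},{"grip":0,"translation":[0,0,2],"yaw":0},{"grip":0,"translation":[0,0,2],"yaw":0},{"grip":0,"translation":[0,0,2],"yaw":0},{"grip":0,"translation":[0,0,0],"yaw":0}]'
python3 - <<'E'
from h import *
plan(.615,-.055,.0455,180)
grab('side','s15')
E
```

```text
time_s: 40.4
ee_pos: [0.614, -0.0545, 0.069]
tcp_rot: [3.141, -0.003, -3.141]
wrist_force: [0.9, 0.4, -2.8]
grip_width: 0.0592
t 40.4 pos [ 0.614  -0.0545  0.069 ] rot [ 3.141e+00 -3.000e-03 -3.141e+00] F [ 0.9  0.4 -2.8] w 0.0592
shift now-axes cm [-0.11 -0.05  2.35]  after-turn axes cm [-0.1  -0.05  2.35]  turn 0.0 q6 target -1.66 q6 -1.79
```

View pics/s15.png

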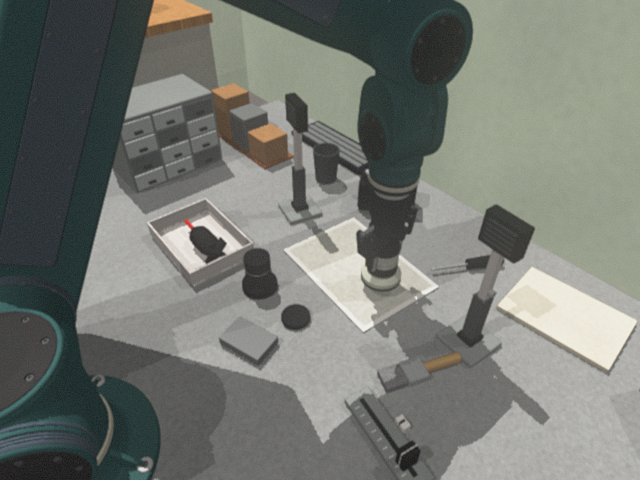

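```bash
python3 -m jog '[{"grip":0,"translation":[0,0,0.8],"yaw":0},{"grip":0,"translation":[0,0,0.8],"yaw":0},{"grip":0,"translation":[0,0,0.4],"yaw":0},{"grip":0,"translation":[0,0,0.3],"yaw":0},{"grip":0,"translation":[0,0,0],"yaw":0},{"grip":0,"translation":[0,0,0],"yaw":0},{"grip":0,"translation":[0,0,0],"yaw":0},{"grip":0,"translation":[0,0,0],"yaw":0}]'

```

```text
time_s: 41.45
ee_pos: [0.6149, -0.0547, 0.0474]
tcp_rot: [-3.142, 0.0, -3.141]
wrist_force: [1.0, -0.2, -3.2]
grip_width: 0.0589
```

```bash
python3 -m jog '[{"grip":0,"translation":[0,0,0.2],"yaw":0},{"grip":0,"translation":[0,0,0.1],"yaw":0},{"grip":0,"translation":[0,0,0],"yaw":0},{"grip":0,"translation":[0,0,0],"yaw":0},{"grip":0,"translation":[0,0,0],"yaw":0},{"grip":0,"translation":[0,0,0],"yaw":0},{"grip":0,"translation":[0,0,0],"yaw":0},{"grip":0,"translation":[0,0,0],"yaw":0}]'

```

```text
time_s: 42.45
ee_pos: [0.6149, -0.0547, 0.0448]
tcp_rot: [-3.141, 0.0, -3.141]
wrist_force: [-1.9, 0.5, 4.9]
grip_width: 0.0591
```

Contact with the mat. Release and retreat, then look for the black lens.

```bash
python3 -m jog '[{"grip":0.5,"translation":[0,0,0],"yaw":0},{"grip":1,"translation":[0,0,0],"yaw":0},{"grip":1,"translation":[0,0,0],"yaw":0},{"grip":1,"translation":[0,0,0],"yaw":0},{"grip":1,"translation":[0,0,0],"yaw":0},{"grip":1,"translation":[0,0,-2],"yaw":0},{"grip":1,"translation":[0,0,-4],"yaw":0},{"grip":1,"translation":[0,0,-4],"yaw":0}]'
python3 -m jog '[{"grip":1,"translation":[0,0,-4],"yaw":0},{"grip":1,"translation":[4,2,-3],"yaw":0},{"grip":1,"translation":[4,4,0],"yaw":0},{"grip":1,"translation":[4,4.5,0],"yaw":0},{"grip":1,"translation":[4,4.5,0],"yaw":0},{"grip":1,"translation":[3,1,0],"yaw":0},{"grip":1,"translation":[0,0,0],"yaw":0},{"grip":1,"translation":[0,0,0],"yaw":0}]'
python3 - <<'E'
from h import *
plan(.426,.1012,.12,180)
grab('wrist','w16');grab('side','s16');grab('top','t16')
E
```

```text
time_s: 43.45
ee_pos: [0.6147, -0.0546, 0.1453]
tcp_rot: [3.142, -0.0, -3.141]
wrist_force: [0.7, 0.1, 0.5]
grip_width: 0.0851
time_s: 44.45
ee_pos: [0.4255, 0.1051, 0.2145]
tcp_rot: [-3.142, 0.001, -3.141]
wrist_force: [-0.2, -0.3, -0.2]
grip_width: 0.0857
t 44.45 pos [0.4255 0.1051 0.2145] rot [-3.142e+00  1.000e-03 -3.141e+00] F [-0.2 -0.3 -0.2] w 0.0857
shift now-axes cm [-0.04 -0.39  9.45]  after-turn axes cm [-0.05 -0.39  9.45]  turn 0.0 q6 target -1.34 q6 -1.52
```

View pics/w16.png

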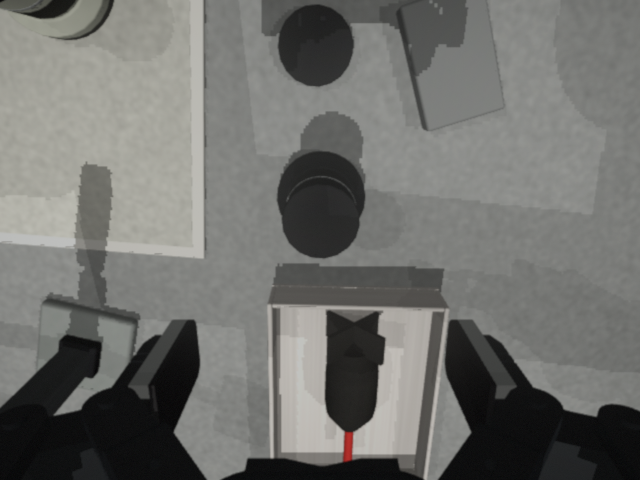

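View pics/s16.png

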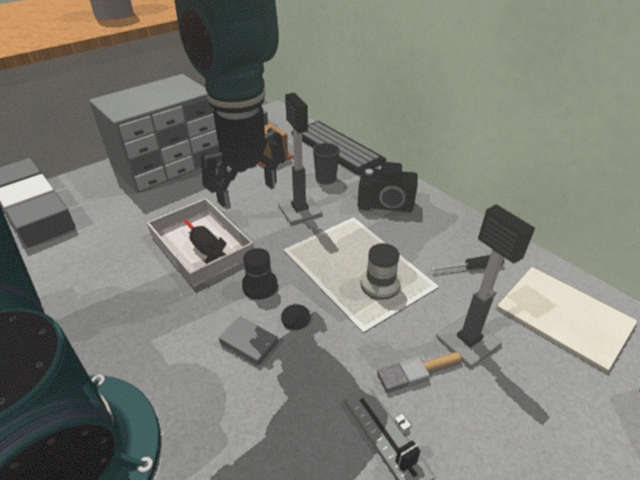

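```bash
python3 - <<'E'
from h import *
f=grab('wrist'); R,t,fl=cam(f)
for h in (.075,.085):
    p=onz(f,320,218,h); print(h,p.round(4),'dia',78/fl*(R@p+t)[2])
for h in (.012,.02):
    p=onz(f,321,196,h); print(h,p.round(4),'dia',88/fl*(R@p+t)[2])
g=grab('side'); print([onz(g,257,257,h).round(4) for h in(.075,.085)])
E
```

```text
0.075 [0.4264 0.1041 0.075 ] dia 0.0530220935373227
0.085 [0.4264 0.1012 0.085 ] dia 0.05114325716186285
0.012 [0.4258 0.1034 0.012 ] dia 0.07196829465593123
0.02 [0.4258 0.1015 0.02  ] dia 0.07030046573974738
[array([0.4311, 0.1088, 0.075 ]), array([0.4257, 0.0994, 0.085 ])]
```

```bash
python3 -m jog '[{"grip":1,"translation":[-0.07,-0.33,2],"yaw":0},{"grip":1,"translation":[0,0,3],"yaw":0},{"grip":1,"translation":[0,0,3],"yaw":0},{"grip":1,"translation":[0,0,3],"yaw":0},{"grip":1,"translation":[0,0,3],"yaw":0},{"grip":1,"translation":[0,0,2],"yaw":0},{"grip":1,"translation":[0,0,1.2],"yaw":0},{"grip":1,"translation":[0,0,0],"yaw":0}]'
python3 -m jog '[{"grip":0,"translation":[0,0,0],"yaw":0},{"grip":0,"translation":[0,0,0],"yaw":0},{"grip":0,"translation":[0,0,0],"yaw":0},{"grip":0,"translation":[0,0,0],"yaw":0},{"grip":0,"translation":[0,0,0],"yaw":0},{"grip":0,"translation":[0,0,0],"yaw":0},{"grip":0,"translation":[0,0,0],"yaw":0},{"grip":0,"translation":[0,0,0],"yaw":0}]' 50
python3 -m jog '[{"grip":0,"translation":[0,0,-0.5],"yaw":0},{"grip":0,"translation":[0,0,-1],"yaw":0},{"grip":0,"translation":[0,0,-2],"yaw":0},{"grip":0,"translation":[0,0,-2],"yaw":0},{"grip":0,"translation":[0,0,-2],"yaw":0},{"grip":0,"translation":[0,0,-0.5],"yaw":0},{"grip":0,"translation":[0,0,0],"yaw":0},{"grip":0,"translation":[0,0,0],"yaw":0}]'
python3 - <<'E'
from h import *
plan(.615,.075,.12,180)
E
```

```text
time_s: 45.7
ee_pos: [0.4254, 0.1018, 0.0419]
tcp_rot: [-3.142, -0.001, -3.141]
wrist_force: [-0.0, -0.9, 0.1]
grip_width: 0.0849
time_s: 46.7
ee_pos: [0.4261, 0.102, 0.0431]
tcp_rot: [3.142, 0.002, -3.141]
wrist_force: [-0.8, -1.1, 8.9]
grip_width: 0.0514
time_s: 47.7
ee_pos: [0.4251, 0.1019, 0.1217]
tcp_rot: [-3.142, -0.001, -3.141]
wrist_force: [0.3, -0.1, -2.4]
grip_width: 0.051
t 47.7 pos [0.4251 0.1019 0.1217] rot [-3.142e+00 -1.000e-03 -3.141e+00] F [ 0.3 -0.1 -2.4] w 0.051
shift now-axes cm [-18.99  -2.7    0.15]  after-turn axes cm [-18.99  -2.69   0.17]  turn 0.0 q6 target -1.45 q6 -1.52
```

```bash
python3 -m jog '[{"grip":0,"translation":[-3,-0.7,0],"yaw":0},{"grip":0,"translation":[-4,-1,0],"yaw":0},{"grip":0,"translation":[-4.5,-1,0],"yaw":0},{"grip":0,"translation":[-4.5,0,0],"yaw":0},{"grip":0,"translation":[-3,0,2],"yaw":0},{"grip":0,"translation":[0,0,2],"yaw":0},{"grip":0,"translation":[0,0,1.5],"yaw":0},{"grip":0,"translation":[0,0,0],"yaw":0}]'
python3 -m jog '[{"grip":0,"translation":[0,0,0.8],"yaw":0},{"grip":0,"translation":[0,0,0.7],"yaw":0},{"grip":0,"translation":[0,0,0.3],"yaw":0},{"grip":0,"translation":[0,0,0],"yaw":0},{"grip":0,"translation":[0,0,0],"yaw":0},{"grip":0,"translation":[0,0,0],"yaw":0},{"grip":0,"translation":[0,0,0],"yaw":0},{"grip":0,"translation":[0,0,0],"yaw":0}]'
python3 - <<'E'
from h import *
plan(.615,.075,.047,180)
E
```

```text
time_s: 48.7
ee_pos: [0.6144, 0.075, 0.0661]
tcp_rot: [3.142, -0.003, -3.141]
wrist_force: [0.4, 0.4, -1.7]
grip_width: 0.0511
time_s: 49.7
ee_pos: [0.6156, 0.075, 0.0493]
tcp_rot: [3.142, 0.0, -3.141]
wrist_force: [0.5, -1.1, -2.1]
grip_width: 0.0512
t 49.7 pos [0.6156 0.075  0.0493] rot [ 3.142  0.    -3.141] F [ 0.5 -1.1 -2.1] w 0.0512
shift now-axes cm [ 0.06 -0.    0.23]  after-turn axes cm [ 0.06 -0.    0.23]  turn 0.0 q6 target -1.45 q6 -1.58
```

```bash
python3 -m jog '[{"grip":0,"translation":[0,0,0.2],"yaw":0},{"grip":0,"translation":[0,0,0.1],"yaw":0},{"grip":0,"translation":[0,0,0],"yaw":0},{"grip":0,"translation":[0,0,0],"yaw":0},{"grip":0,"translation":[0,0,0],"yaw":0},{"grip":0,"translation":[0,0,0],"yaw":0},{"grip":0,"translation":[0,0,0],"yaw":0},{"grip":0,"translation":[0,0,0],"yaw":0}]'

```

```text
time_s: 50.7
ee_pos: [0.6157, 0.075, 0.0471]
tcp_rot: [-3.142, 0.001, -3.141]
wrist_force: [-2.7, 0.4, 10.6]
grip_width: 0.0507
```

```bash
python3 -m jog '[{"grip":0.5,"translation":[0,0,0],"yaw":0},{"grip":1,"translation":[0,0,0],"yaw":0},{"grip":1,"translation":[0,0,0],"yaw":0},{"grip":1,"translation":[0,0,0],"yaw":0},{"grip":1,"translation":[0,0,0],"yaw":0},{"grip":1,"translation":[0,0,-3],"yaw":0},{"grip":1,"translation":[0,0,-5],"yaw":0},{"grip":1,"translation":[0,0,-5],"yaw":0}]'
python3 -m jog '[{"grip":1,"translation":[0,0,-4],"yaw":0},{"grip":1,"translation":[5,0,0],"yaw":0},{"grip":1,"translation":[5,0,0],"yaw":0},{"grip":1,"translation":[5,-3,0],"yaw":0},{"grip":1,"translation":[3,-4.5,0],"yaw":0},{"grip":1,"translation":[2,-4.5,0],"yaw":0},{"grip":1,"translation":[0,-4.5,0],"yaw":0},{"grip":1,"translation":[0,-4.5,0],"yaw":0}]'
python3 -m jog '[{"grip":1,"translation":[0,-4.5,0],"yaw":0},{"grip":1,"translation":[0,-4.5,0],"yaw":0},{"grip":1,"translation":[0,-4.5,0],"yaw":0},{"grip":1,"translation":[0,-4.5,0],"yaw":0},{"grip":1,"translation":[0,0,0],"yaw":0},{"grip":1,"translation":[0,0,0],"yaw":0},{"grip":1,"translation":[0,0,0],"yaw":0},{"grip":1,"translation":[0,0,0],"yaw":0}]'
python3 - <<'E'
from h import *
plan(.38,-.33,.12,180)
grab('wrist','w18');grab('side','s18');grab('top','t18')
E
```

```text
time_s: 51.7
ee_pos: [0.6152, 0.075, 0.1777]
tcp_rot: [-3.142, -0.0, -3.141]
wrist_force: [0.5, -1.3, 0.4]
grip_width: 0.0853
time_s: 52.7
ee_pos: [0.4153, -0.1365, 0.2166]
tcp_rot: [-3.141, 0.001, -3.141]
wrist_force: [0.8, 0.1, -0.6]
grip_width: 0.0856
time_s: 53.7
ee_pos: [0.4158, -0.3144, 0.2165]
tcp_rot: [-3.141, 0.0, -3.14]
wrist_force: [-0.1, -0.6, -1.1]
grip_width: 0.0854
t 53.7 pos [ 0.4158 -0.3144  0.2165] rot [-3.141  0.    -3.14 ] F [-0.1 -0.6 -1.1] w 0.0854
shift now-axes cm [ 3.59 -1.56  9.65]  after-turn axes cm [ 3.58 -1.56  9.65]  turn 0.001 q6 target -2.29 q6 -2.38
```

View pics/w18.png

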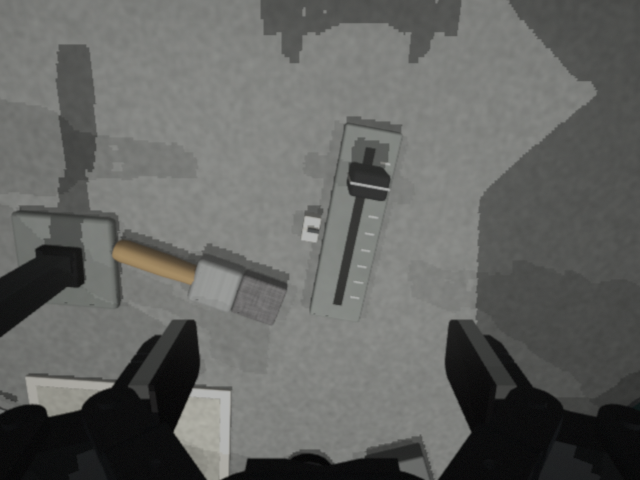

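View pics/s18.png

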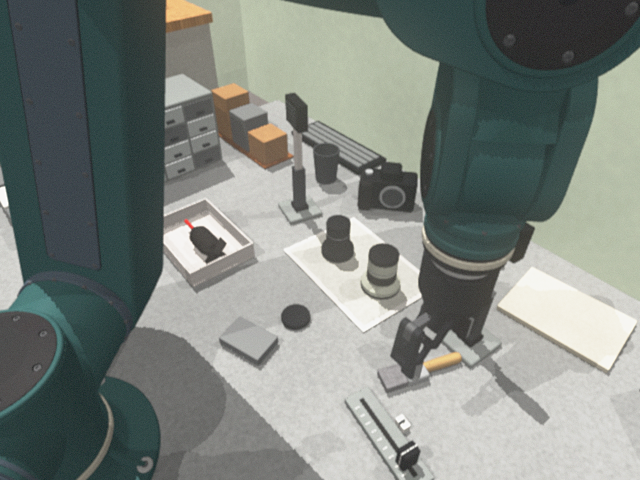

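View pics/t18.png

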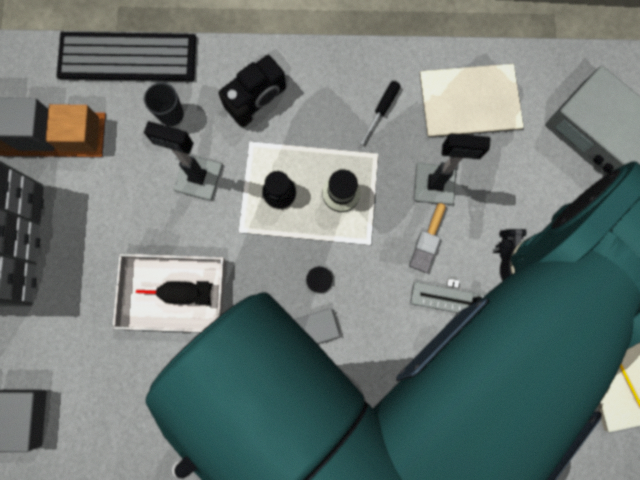

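```bash
python3 - <<'E'
from h import *
s=cv2.imread('pics/w18.png'); cv2.imwrite('pics/w18z.png',np.clip((cv2.resize(s[110:335,280:430],(533,800),interpolation=2)[:600]/255.)**.6*255,0,255).astype(np.uint8))
E
```

```text
(no output)
```

View pics/w18z.png

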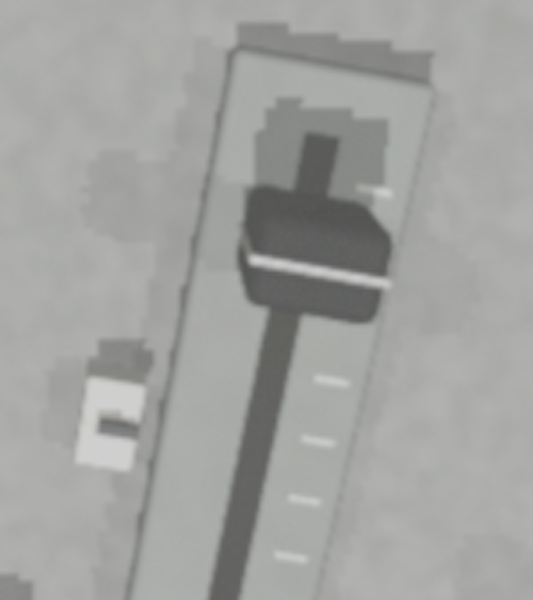

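```bash
cat > dim.py <<'E'
from h import *
def rep(f,z,gl,pl,edge,x0,y0,sc):
    P=lambda p,h: onz(f,x0+p[0]/sc,y0+p[1]/sc,h)[:2]
    g=[P(p,.0545) for p in gl]; q=[P(p,.014) for p in pl]; e=[P(p,.014) for p in edge]
    d=e[0]-e[1]; d/=np.linalg.norm(d); 
    if d[1]<0:d=-d
    print('y axis ang',np.degrees(np.arctan2(d[1],d[0])),'grip line',np.round(g,4),'ptr',np.round(q,4), 'grip line ang',np.degrees(np.arctan2(*(g[1]-g[0])[::-1])))
    gc=np.mean(g,0);pc=np.mean(q,0); print('grip c',gc.round(4),'ptr c',pc.round(4),'to go along y', (pc-gc)@d)
E
python3 - <<'E'
from dim import *
f=grab('wrist')
rep(f,0,[(250,260),(390,285)],[(97,421),(138,429)],[(233,50),(130,595)],280,110,3.5556)
E
```

```text
y axis ang 80.0047066020752 grip line [[ 0.395  -0.3349]
 [ 0.3666 -0.3298]] ptr [[ 0.4276 -0.2883]
 [ 0.4179 -0.2863]] grip line ang 169.8665155767329
grip c [ 0.3808 -0.3324] ptr c [ 0.4227 -0.2873] to go along y 0.05162996179923824
```

```bash
python3 -m jog '[{"grip":1,"translation":[3.5,-1.8,0],"yaw":0},{"grip":1,"translation":[0,0,0],"yaw":0.1745},{"grip":1,"translation":[0,0,0],"yaw":0.1745},{"grip":1,"translation":[0,0,0],"yaw":0.1745},{"grip":1,"translation":[0,0,0],"yaw":0.1745},{"grip":1,"translation":[0,0,0],"yaw":0.1745},{"grip":1,"translation":[0,0,0],"yaw":0.1745},{"grip":1,"translation":[0,0,0],"yaw":0.1745}]'
python3 -m jog '[{"grip":1,"translation":[0,0,0],"yaw":0.1745},{"grip":1,"translation":[0,0,0],"yaw":0.1745},{"grip":1,"translation":[0,0,0],"yaw":0.1745},{"grip":1,"translation":[0,0,2],"yaw":0},{"grip":1,"translation":[0,0,3],"yaw":0},{"grip":1,"translation":[0,0,3],"yaw":0},{"grip":0.7,"translation":[0,0,0],"yaw":0},{"grip":0.7,"translation":[0,0,0],"yaw":0}]'
python3 - <<'E'
from h import *
plan(.381,-.332,.032,80)
grab('wrist','w19')
E
```

```text
time_s: 54.9
ee_pos: [0.3807, -0.333, 0.2163]
tcp_rot: [3.142, 0.0, 1.915]
wrist_force: [-0.6, 0.3, 0.3]
grip_width: 0.0856
time_s: 55.9
ee_pos: [0.381, -0.3334, 0.1374]
tcp_rot: [3.141, 0.001, 1.397]
wrist_force: [0.5, 0.2, -0.4]
grip_width: 0.0599
t 55.9 pos [ 0.381  -0.3334  0.1374] rot [3.141e+00 1.000e-03 1.397e+00] F [ 0.5  0.2 -0.4] w 0.0599
shift now-axes cm [ 0.15 -0.03 10.54]  after-turn axes cm [ 0.14 -0.03 10.54]  turn 0.001 q6 target -0.54 q6 -0.71
```

View pics/w19.png

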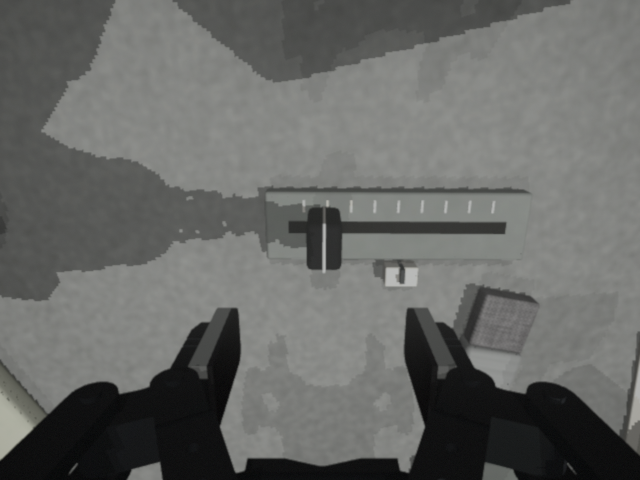

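```bash
python3 - <<'E'
from dim import *
f=grab('wrist')
rep(f,0,[(324,208),(324,272)],[(402.5,263),(402.5,283)],[(265,189),(530,190)],0,0,1)
E
python3 -m jog '[{"grip":0.7,"translation":[0.1,0,2],"yaw":0},{"grip":0.7,"translation":[0,0,2],"yaw":0},{"grip":0.7,"translation":[0,0,2],"yaw":0},{"grip":0.7,"translation":[0,0,2],"yaw":0},{"grip":0.7,"translation":[0,0,1.5],"yaw":0},{"grip":0.7,"translation":[0,0,0.8],"yaw":0},{"grip":0.7,"translation":[0,0,0],"yaw":0},{"grip":0.7,"translation":[0,0,0],"yaw":0}]'
python3 -m jog '[{"grip":0,"translation":[0,0,0],"yaw":0},{"grip":0,"translation":[0,0,0],"yaw":0},{"grip":0,"translation":[0,0,0],"yaw":0},{"grip":0,"translation":[0,0,0],"yaw":0},{"grip":0,"translation":[0,0,0],"yaw":0},{"grip":0,"translation":[0,0,0],"yaw":0},{"grip":0,"translation":[0,0,0],"yaw":0},{"grip":0,"translation":[0,0,0],"yaw":0}]' 25
python3 -c "
from h import *
plan(.39,-.281,.034,80)"
```

```text
y axis ang 79.86442258310824 grip line [[ 0.359  -0.3287]
 [ 0.3959 -0.3351]] ptr [[ 0.4156 -0.2854]
 [ 0.43   -0.2871]] grip line ang -9.84572278037462
grip c [ 0.3774 -0.3319] ptr c [ 0.4228 -0.2862] to go along y 0.05292268487621772
time_s: 57.0
ee_pos: [0.3812, -0.3325, 0.034]
tcp_rot: [3.141, 0.001, 1.397]
wrist_force: [-0.8, -0.2, 0.2]
grip_width: 0.0598
time_s: 58.0
ee_pos: [0.381, -0.3322, 0.0336]
tcp_rot: [3.141, 0.0, 1.397]
wrist_force: [-0.2, 0.9, 6.7]
grip_width: 0.0196
t 58.0 pos [ 0.381  -0.3322  0.0336] rot [3.141 0.    1.397] F [-0.2  0.9  6.7] w 0.0196
shift now-axes cm [ 5.2   0.   -0.04]  after-turn axes cm [ 5.2  -0.   -0.04]  turn 0.001 q6 target -0.45 q6 -0.7
```

```bash
python3 -m jog '[{"grip":0,"translation":[0.8,0,0],"yaw":0},{"grip":0,"translation":[0.9,0,0],"yaw":0},{"grip":0,"translation":[0.9,0,0],"yaw":0},{"grip":0,"translation":[0.9,0,0],"yaw":0},{"grip":0,"translation":[0.9,0,0],"yaw":0},{"grip":0,"translation":[0.8,0,0],"yaw":0},{"grip":0,"translation":[0,0,0],"yaw":0},{"grip":0,"translation":[0,0,0],"yaw":0}]'
python3 -m jog '[{"grip":0.3,"translation":[0,0,0],"yaw":0},{"grip":0.7,"translation":[0,0,0],"yaw":0},{"grip":0.7,"translation":[0,0,0],"yaw":0},{"grip":0.7,"translation":[0,0,0],"yaw":0},{"grip":0.7,"translation":[0,0,-3],"yaw":0},{"grip":0.7,"translation":[0,0,-4],"yaw":0},{"grip":0.7,"translation":[0,0,-4],"yaw":0},{"grip":0.7,"translation":[0,0,0],"yaw":0}]'
python3 - <<'E'
from h import *
plan(.39,-.281,.034,80)
grab('wrist','w20')
s=cv2.imread('pics/w20.png'); cv2.imwrite('pics/w20z.png',np.clip((cv2.resize(s[170:320,220:420],(800,600),interpolation=2)/255.)**.6*255,0,255).astype(np.uint8))
E
```

```text
time_s: 59.0
ee_pos: [0.3902, -0.2807, 0.0336]
tcp_rot: [3.141, -0.0, 1.397]
wrist_force: [-0.0, 2.5, 7.5]
grip_width: 0.0192
time_s: 60.0
ee_pos: [0.3909, -0.2819, 0.1457]
tcp_rot: [3.138, 0.003, 1.397]
wrist_force: [0.2, 0.1, -0.0]
grip_width: 0.06
t 60.0 pos [ 0.3909 -0.2819  0.1457] rot [3.138e+00 3.000e-03 1.397e+00] F [ 0.2  0.1 -0. ] w 0.06
shift now-axes cm [ 0.1  -0.15 11.17]  after-turn axes cm [ 0.07 -0.1  11.17]  turn 0.001 q6 target -0.45 q6 -0.62
```

View pics/w20z.png

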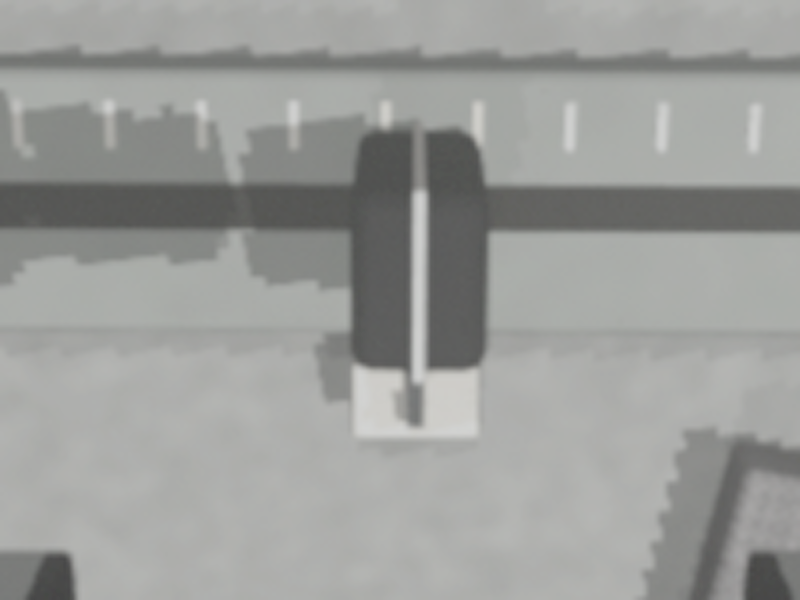

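```bash
python3 - <<'E'
from dim import *
f=grab('wrist')
rep(f,0,[(419,190),(419,380)],[(416,370),(416,436)],[(0,332),(800,330)],220,170,4)
rep(f,0,[(419,190),(419,380)],[(415,370),(415,420)],[(0,67),(800,69)],220,170,4)
E
```

```text
y axis ang 80.24997920423553 grip line [[ 0.3753 -0.2773]
 [ 0.4036 -0.2821]] ptr [[ 0.418  -0.285 ]
 [ 0.4301 -0.2871]] grip line ang -9.817292279020956
grip c [ 0.3895 -0.2797] ptr c [ 0.4241 -0.286 ] to go along y -0.0003670308022508091
y axis ang 79.93743363647525 grip line [[ 0.3753 -0.2773]
 [ 0.4036 -0.2821]] ptr [[ 0.418  -0.2851]
 [ 0.4271 -0.2867]] grip line ang -9.817292279020956
grip c [ 0.3895 -0.2797] ptr c [ 0.4226 -0.2859] to go along y -0.00035175059581160693
```

```bash
python3 -m jog '[{"grip":1,"translation":[0,0,-3],"yaw":0},{"grip":1,"translation":[0,0,-4],"yaw":0},{"grip":1,"translation":[0,0,-4],"yaw":0},{"grip":1,"translation":[0,0,0],"yaw":0},{"grip":1,"translation":[0,-2,0],"yaw":0},{"grip":1,"translation":[0,0,0],"yaw":0},{"grip":1,"translation":[0,0,0],"yaw":0},{"grip":1,"translation":[0,0,0],"yaw":0}]'
python3 - <<'E'
from h import *
plan(.39,-.281,.034,80)
grab('side','s21');g=grab('top','t21')
s=cv2.imread('pics/s21.png');t=cv2.imread('pics/t21.png')
B=lambda i:np.clip((cv2.resize(i,(400,300),interpolation=2)/255.)**.6*255,0,255).astype(np.uint8)
cv2.imwrite('pics/z21.png',np.vstack([np.hstack([B(s[80:230,230:430]),B(s[190:370,400:640])]),np.hstack([B(t[120:270,110:310]),B(t[120:270,230:430])])]))
E
```

```text
time_s: 61.1
ee_pos: [0.3705, -0.2775, 0.2528]
tcp_rot: [-3.141, -0.0, 1.397]
wrist_force: [-0.1, 0.0, 0.4]
grip_width: 0.0856
t 61.1 pos [ 0.3705 -0.2775  0.2528] rot [-3.141 -0.     1.397] F [-0.1  0.   0.4] w 0.0856
shift now-axes cm [-2.000e-02  1.990e+00  2.188e+01]  after-turn axes cm [-1.000e-02  1.980e+00  2.188e+01]  turn 0.001 q6 target -0.45 q6 -0.65
```

View pics/z21.png

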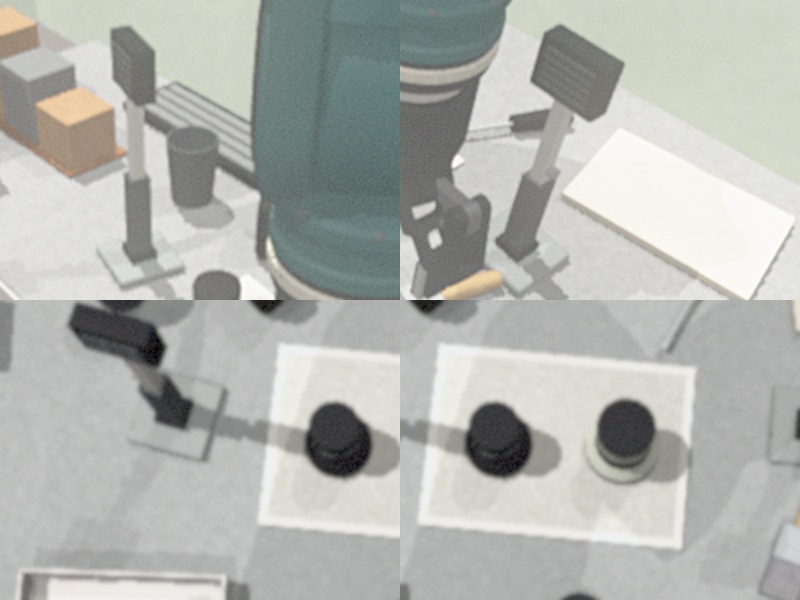

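View pics/s21.png

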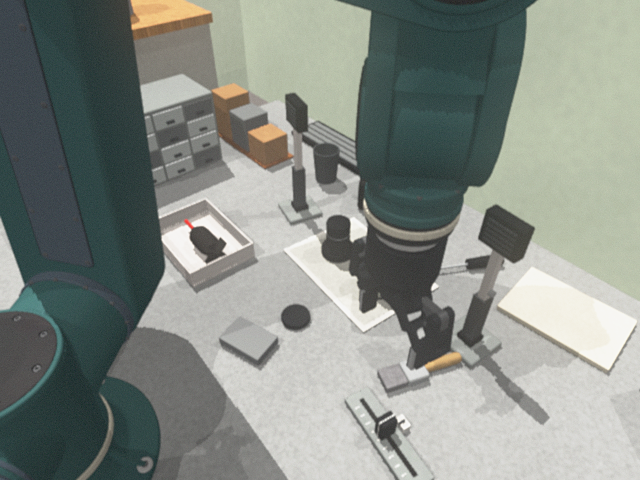

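```bash
python3 - <<'E'
from h import *
g=grab('top','t22');s=grab('side','s22')
for nm,x,y,yaw in(('L',.6475,.2497,-15),('R',.639,-.2565,-4.7)):
  a=np.radians(yaw); c=np.array([x,y]);ux=np.array([np.cos(a),np.sin(a)])*.012;uy=np.array([-np.sin(a),np.cos(a)])*.035
  for f,n in((g,'t22'),(s,'s22')):
    im=cv2.imread('pics/%s.png'%n)
    for z in(.28,.29):
      pts=np.array([proj(f,[*(c+i*ux+j*uy),z]) for i,j in((1,1),(1,-1),(-1,-1),(-1,1))])
      m=pts.mean(0).astype(int); sc=8; o=m-[40,30]
      crop=cv2.resize(im[o[1]:o[1]+60,o[0]:o[0]+80],None,fx=5,fy=5,interpolation=2)
      if z==.28: base=crop; o0=o
      cv2.polylines(base,[((pts-o0)*5+2).astype(np.int32)],True,(0,255,0) if z==.29 else (0,0,255),1)
    cv2.imwrite('pics/c_%s%s.png'%(nm,n),base)
A=[np.clip((cv2.imread('pics/c_%s.png'%k)/255.)**.5*255,0,255).astype(np.uint8) for k in('Lt22','Ls22','Rt22','Rs22')]
cv2.imwrite('pics/z22.png',np.vstack([np.hstack(A[:2]),np.hstack(A[2:])]))
E
```

```text
(no output)
```

View pics/z22.png

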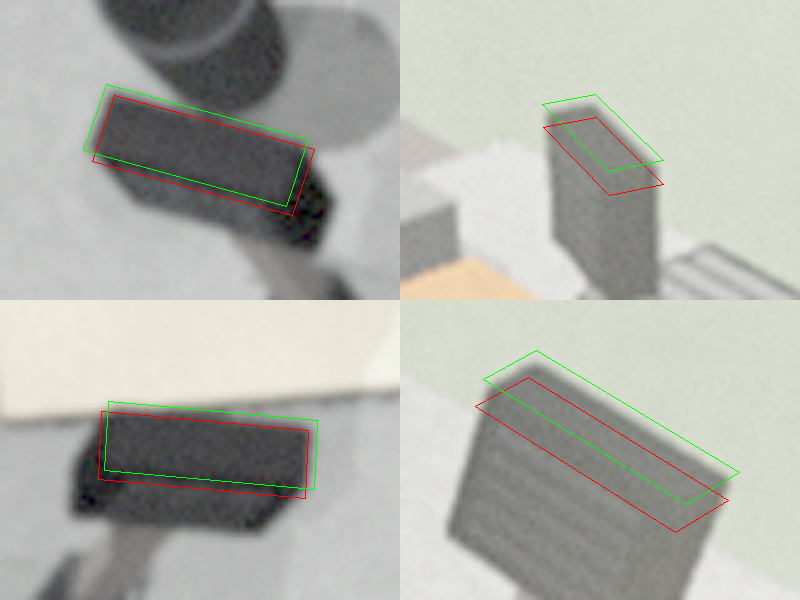

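```bash
python3 - <<'E'
from h import *
g=grab('top');s=grab('side')
A=[]
for f in(g,s):
  for x,y in((.6475,.2497),(.639,-.2565)):
    m=proj(f,[x,y,.145]).astype(int); im=f['img'][:,:,::-1]
    c=im[m[1]-24:m[1]+24,m[0]-32:m[0]+32]; A.append(np.clip((cv2.resize(c,(400,300),interpolation=2)/255.)**.5*255,0,255).astype(np.uint8))
cv2.imwrite('pics/z23.png',np.vstack([np.hstack(A[:2]),np.hstack(A[2:])]))
E
```

```text
(no output)
```

View pics/z23.png

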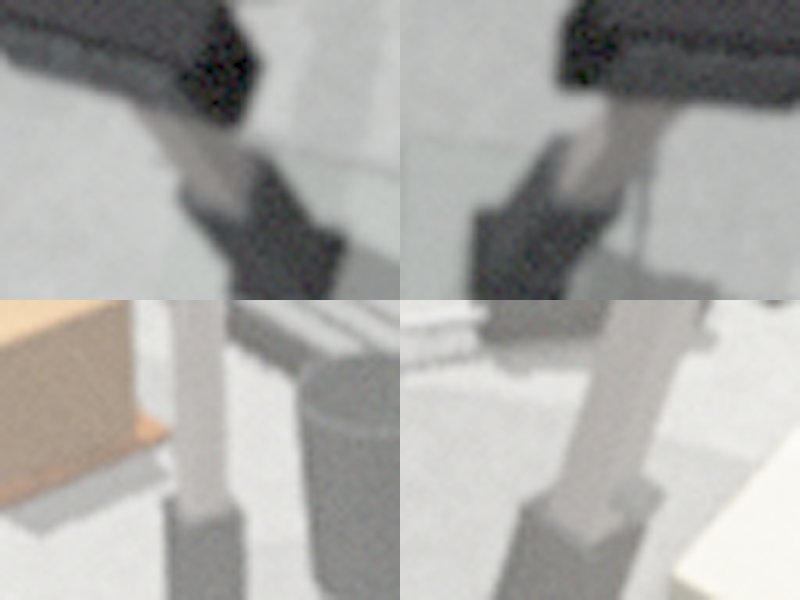

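```bash
python3 -c "
from h import *
print(manip.hand_in())"
```

```text
the job is handed in; nothing more can be done
None
```

The job is handed in at about 62 s of the 210 s allowed, done in the order asked.

- **Blower:** it lies lengthwise in the aluminium tray, seen there in the last side picture.
- **Lamps:** both masts are pulled out. The left reached its hard stop (39 N) and the right began to resist at 9 N near its end. Both head tops measured about 285 mm above the table, where a fully extended mast should give 290 mm. That is an extension of roughly 0.09 m, past the 0.085 m needed.
- **Lock buttons:** I saw the right button standing out above the rim. The left button faces away from the cameras, so I only infer that it is out, from the hard stop and from its head being as high as the right one.
- **Lenses:** only lenses b and c were present. Lens c had been knocked slightly aside, so I measured it again before gripping it. Both now stand upright on the mat, well apart.
- **Dimmer:** the grip line is about 0.4 mm from the pointer line in the wrist camera.
- **Lens cap and brush:** neither was touched.

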